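# Clear used moth cassettes into the child-resistant tub

## Robot

A 7-joint arm with a two-finger parallel gripper is mounted at the origin on the work surface. World frame = base frame: x ahead of the robot, y to its left, z up, the work surface at z = 0. Lengths are in m, angles in rad, forces in N, time in s.
With the tool pointing down it reaches from about 0.4 to 0.85 m from the base axis. Payload 4.4 kg.
Tool frame: the origin (TCP) lies at the very end of the fingers, on their centre line; the grasp point (between the pads) lies 19 mm behind it (r.pinch_z is the distance from the TCP to the grasp point, in m); y points along the fingers, z is the direction in which the jaws open and shut, and the axes are right-handed (so a half turn about y gives the same grasp; the last joint's range is limited). The gripper opens to 94 mm and grips with 3 to 60 N. Pads are 16 mm wide; open, the fingers measure 119 mm over their backs; the gripper's body (75 mm by 177 mm) begins 78 mm behind the grasp point.
Start: joints at [1.184, 0.628, 0.038, 1.517, -0.027, 0.996, -0.02], TCP at [0.205, -0.617, 0.205] pointing down, gripper open.
Joint ranges: [-3.06, 3.06], [-0.37, 2.12], [-1.25, 1.32], [0.18, 2.47], [-1.1, 4.24], [0.23, 1.98], [-2.94, 2.94]. Speed limits (rad/s): [2.57, 2.57, 3.14, 3.14, 3.14, 3.14, 3.14].

## Interface

Orientations are given as a unit quaternion [x, y, z, w].
In Python, from station import sensors, imaging, order, r gives the robot as it stands.
- The arm moves only by the tool arm_command, never from a script. Its argument "steps" is a list of rows, each a list of 7 numbers: the turn, a rotation vector about the tool's x, y, z in degrees, then the shift along the tool's x, y, z in mm, then the opening, from 0 (shut) to 1 (fully open). In form: [[rx, ry, rz, tx, ty, tz, grip], ...]. A call has 1 to 20 rows; each row is the pose to reach, as a shift and turn from the pose measured when the call began, along the tool's axes at that moment; what a row does not reach only later rows make up. A row lasts 1/10 s, in which the tool goes at most 50 mm and 8.59 degrees, less where a joint would pass 70% of its speed; a pose out of reach is approached as far as the arm can. A call with a gripper value outside its range is refused whole. The fingers move at their own pace and stop on an object; "newtons" is the grip in N (left out, the last holds). Time passes only in rows, so rows that repeat a pose let the fingers close. It gives the time, the measured TCP pose, the force and the opening at its end, in the units of the state.
- sensors.observe(): the state, without advancing time (a new reading comes with each control period).
- imaging.snapshot(name): name is "side" or "top" or "wrist"; returns the picture (384x512x3 uint8, red, green, blue); there is no depth.
- imaging.calibration(name): a dict with "vertical_fov" (degrees; the focal length in pixels is half the picture's height over the tangent of half this angle, whatever the lens; pixels are square), "cx", "cy" (the principal point, pixels), "xyz" and "orientation" of the camera in the world. Camera axes: x right, y down, z forward; pixel columns grow to the right and rows downward; lengths in m; the calibration is good to about 2 mm. A picture is of the moment at which its call begins: read the wrist's pose just before it. calibration takes no time and is no camera call; for the wrist camera it gives the pose at the moment of the call.
- order.hand_in(): hands the job in, once; it reports no verdict.
The state is a dict: "time": time; "joint_positions": joint angles; "joint_vel": joint speeds; "tau": joint torques, N m; "tool_pos": TCP position; "ee_rot": TCP orientation; "wrist_force": force on the tool from outside, world axes, zero at the start; "ft_torque": the same for the moment, N m; "gripper_width": opening from 0.0 (shut) to 1.0 (fully open).
Only numpy, scipy, OpenCV 4.12 (cv2) and the standard library are available. Lean on these libraries where they do the work, as an engineer would, in place of code of your own. Each camera call takes 0.05 s, during which the arm holds its last target.

## Task

Open the tub's child-resistant cap (push down hard while turning it counter-clockwise), put every used moth cassette, the ones hanging on the hooks and the one lying on the bench, into the tub, then put the cap back on and lock it the same way (push down, turn clockwise until it stops and springs up into its notches). Lift the cassettes up and off their hooks, and leave the spray bottle, the tin and the carton standing where they are.

Things in the scene. Friction and masses are not known exactly. Their poses are not given: they have to be found in the camera images.
- c0_mid (a point): Used moth cassette: white plastic tag 61 mm long (z), 30 wide (y), 12 thick (x), 40 g. Lower 30 mm solid, its end rounded; above it an eye 20 wide, 26 high, framed by 5 mm bars. Point: its centre. Hangs upright (z up) by the eye's top bar on hook 1 of 4, counted from the -y end. May be absent.
- c1_mid (a point): Used moth cassette: white plastic tag 61 mm long (z), 30 wide (y), 12 thick (x), 40 g. Lower 30 mm solid, its end rounded; above it an eye 20 wide, 26 high, framed by 5 mm bars. Point: its centre. Hangs upright (z up) by the eye's top bar on hook 2 of 4, counted from the -y end. May be absent.
- c2_mid (a point): Used moth cassette: white plastic tag 61 mm long (z), 30 wide (y), 12 thick (x), 40 g. Lower 30 mm solid, its end rounded; above it an eye 20 wide, 26 high, framed by 5 mm bars. Point: its centre. Hangs upright (z up) by the eye's top bar on hook 3 of 4, counted from the -y end. May be absent.
- c3_mid (a point): Used moth cassette: white plastic tag 61 mm long (z), 30 wide (y), 12 thick (x), 40 g. Lower 30 mm solid, its end rounded; above it an eye 20 wide, 26 high, framed by 5 mm bars. Point: its centre. Hangs upright (z up) by the eye's top bar on hook 4 of 4, counted from the -y end. May be absent.
- c4_mid (a point): Used moth cassette: white plastic tag 61 mm long (z), 30 wide (y), 12 thick (x), 40 g. Lower 30 mm solid, its end rounded; above it an eye 20 wide, 26 high, framed by 5 mm bars. Point: its centre. This one has fallen and lies flat on the bench (x vertical). Always present.
- cap_mid (a point): White press-and-turn cap, 38 mm high, 90 g. Point: on its axis, half-way up; z up. Top to bottom: grip bar along x, 64 long, 18 wide, 24 high; disc 98 across, 6 thick, its upper face 5 mm below this point (fingertips can push there); under it a plug 8 deep, tapering from 78 to 70 diameter. Locked, this point is 11 mm above tub_mouth.
- cap_ear (a point): End of the cap's +x ear, at mid-thickness, 62 mm from the axis. Two ears, 10 mm wide, 6 thick, stick out along cap +x and -x, flush with the disc. Locked, each sits in a claw of the tub (cap x along tub x, half a turn makes no difference).
- tub_mouth (a point): Centre of the grey tub's mouth, level with the top of its free black seal ring, 138 mm above the bench; z up, x through both claws. Tub fixed to the bench, place and yaw vary: 100 mm across, mouth 84 mm clear, inner floor 133 mm below this point.
- tub_claw (a point): Centre of the +x claw's roof; another is opposite on -x. Claws lie 53 to 70 mm from the axis, 24 mm wide; roof 6.3 to 10.3 mm above tub_mouth. Under it: an end stop on its clockwise side (seen from above), a notch 16 mm wide for the ear, and a tooth hanging 4 mm below the roof on its counter-clockwise side.
- seal (a joint): Sprung seal ring under the cap: metres pressed down, 0 free and when the cap is locked, 0.009 bottomed. 5 N starts it, 1.7 N more per mm. To free the cap, press down 5 to 9 mm (14 to 20 N), turn it counter-clockwise 0.8 rad while pressing (ears clear of the claws from 0.45), lift. To lock: set it on 0.8 rad counter-clockwise, press, turn clockwise to the stop, let it rise.
- rail_mid (a point): Middle of a fixed steel rail 165 mm above the bench, 12 mm thick, 14 high, 430 long (y), between two slotted uprights 200 mm high; place and yaw vary. Four hooks of 6 mm wire stand out level along its -x (to the robot) at y = -135, -45, 45, 135 mm. A hanging cassette's centre is about 34 mm out and 22.5 mm below this point.
- hook_tip (a point): Top of the turned-up tip of the first hook (-y end); the others are alike. Tip 57 to 63 mm out from the rail's middle plane, 9 mm above the top of the wire. To take a cassette off: raise it 10 to 18 mm, then draw it 45 mm or more along the rail's -x.
- spray: bystander: white spray bottle, 72 mm across, 200 mm high; origin under its centre. Leave alone.
- tin: bystander: closed metal tin, 86 mm across, 100 mm high; origin under its centre. Leave alone.
- carton: bystander: cardboard carton 110 x 80 x 70 mm; origin under its centre. Leave alone.

How it is judged:
On the way, in this order (a step that is already met when the one before it is completed fails the run):
1. the cap has been opened and taken off the tub (horizontal distance between cap_mid and tub_mouth above 0.09 m), for 0.2 s.
2. every cassette present is in the tub (horizontal distance between each of c0_mid, c1_mid, c2_mid, c3_mid, c4_mid and tub_mouth below 0.045 m and z of c0_mid in the frame of tub_mouth between -0.138 and -0.012 m and z of c1_mid in the frame of tub_mouth between -0.138 and -0.012 m and z of c2_mid in the frame of tub_mouth between -0.138 and -0.012 m and z of c3_mid in the frame of tub_mouth between -0.138 and -0.012 m and z of c4_mid in the frame of tub_mouth between -0.138 and -0.012 m), for 0.2 s.
At the end, for the whole second after the job is handed in: Every cassette present is inside the tub (centre within 45 mm of the tub's axis and at least 12 mm below its mouth), and the cap is locked on it: within 6 mm of the axis, level, ears within 0.12 rad of the claws, at its locked height within 3.5 mm, at rest and released (all of step 2 and horizontal distance between cap_mid and tub_mouth below 0.006 m and z of cap_mid in the frame of tub_mouth between 0.0075 and 0.0145 m and angle between the x axis of cap_mid and the x axis of tub_mouth, either way round below 0.12 rad and angle between cap_mid's own z axis and vertical below 0.06 rad and linear speed of cap below 0.02 m/s); the robot touches nothing.
It fails at once if the spray is shoved more than 40 mm or tipped over (distance of spray from where it was at the start of the episode above 0.04 m or angle between spray's own z axis and vertical above 0.4 rad).
It fails at once if the tin is shoved more than 40 mm or tipped over (distance of tin from where it was at the start of the episode above 0.04 m or angle between tin's own z axis and vertical above 0.4 rad).
It fails at once if the carton is shoved more than 40 mm or tipped over (distance of carton from where it was at the start of the episode above 0.04 m or angle between carton's own z axis and vertical above 0.4 rad).
Of c0, c1, c2, c3 only 2 to 4 are there at a start; the rules pass over those that are not, and their reading is None.
At some moment in a run one of c4 may be knocked a few centimetres aside while the robot is not near it.
Once in a run the grip may slacken for a moment while it holds something.
It also fails if it takes over 210 s, if anything falls off the work surface, if the arm or the gripper's body presses on something with over 40 N, if the wrist force passes 120 N, or if a joint passes its speed limit or range.

## Working session

There is one attempt and no reset: what is moved stays moved. The work goes in short steps, Python scripts to look and compute and a tool call to move; the robot and the scene stay as the last step left them, time stands still between calls to the robot, and variables do not carry over. Pictures are saved under pics/ and viewed, and the job is handed in when it is done.

Besides the shell and the picture viewer there is one more tool, called after ">>>" as name(argument=value, ...) on one line, values as JSON. arm_command: Moves the arm, as the interface text tells. Its arguments: {"type":"object","properties":{"steps":{"type":"array","items":{"type":"array","items":{"type":"number"}}},"newtons":{"type":"number"}},"required":["steps"]}

```bash
ls; mkdir -p pics; python3 - <<'E'
from station import sensors, imaging, order, r
import cv2
print(sensors.observe()); print([a for a in dir(r) if a[0]!='_'])
for n in ("side","top","wrist"):
    c=imaging.calibration(n); print(n,c)
    cv2.imwrite(f"pics/{n}0.png",imaging.snapshot(n)[:,:,::-1])
E
```

```text
pics
{'time': 0.0, 'joint_positions': array([ 1.18422099,  0.62929509,  0.03845741,  1.51836682, -0.02697297,
        0.99627468, -0.02003548]), 'joint_vel': array([-0.00102263,  0.00021882,  0.00099247, -0.00164675, -0.00051122,
        0.00139749,  0.0011222 ]), 'tau': array([ 1.14919363e-03, -5.49734223e+01,  1.14394683e+00, -1.86638349e+01,
       -5.21971949e-02,  2.33644451e-02,  1.54418340e-04]), 'tool_pos': array([ 0.20474971, -0.61621653,  0.20458786]), 'ee_rot': array([-0.1130355 ,  0.69866687, -0.69739907,  0.1127924 ]), 'wrist_force': array([-0.62781453,  0.00169992,  0.49295618]), 'ft_torque': array([ 0.02735107, -0.00133148, -0.01900857]), 'gripper_width': 1.0036949489428424}
['Unreachable', 'pinch_z']
side {'vertical_fov': 44.94140775173986, 'cx': 257.8862604400009, 'cy': 198.9755152217796, 'xyz': array([0.09463946, 0.9595578 , 0.92367344]), 'orientation': array([-0.19957137,  0.8666645 , -0.44754525,  0.09363314])}
top {'vertical_fov': 56.22614396183769, 'cx': 256.6354485795791, 'cy': 195.54704938424368, 'xyz': array([ 0.35832709, -0.032324  ,  1.30566441]), 'orientation': array([-0.69656551,  0.71158548, -0.05859008,  0.07077994])}
wrist {'vertical_fov': 70.85039729588037, 'cx': 257.85689070162044, 'cy': 185.25433623338884, 'xyz': array([ 0.28140213, -0.59096171,  0.38466051]), 'orientation': array([ 0.80346319, -0.57880487, -0.08212633,  0.11263702])}
```

View pics/side0.png

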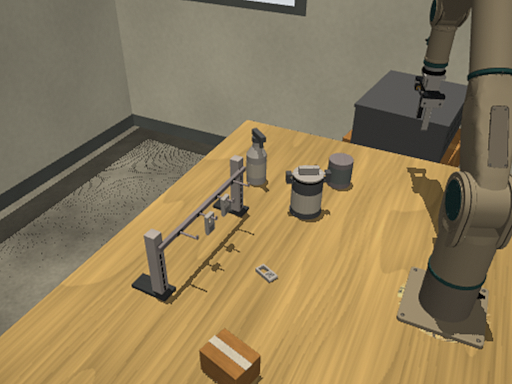

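View pics/top0.png

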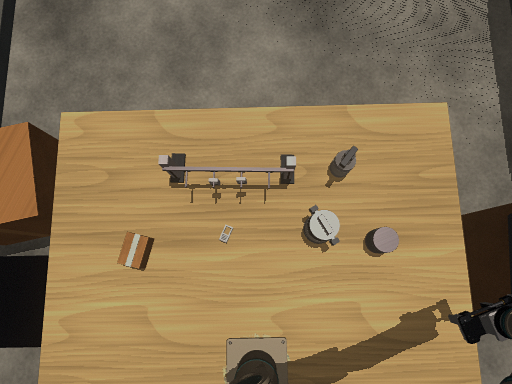

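View pics/wrist0.png

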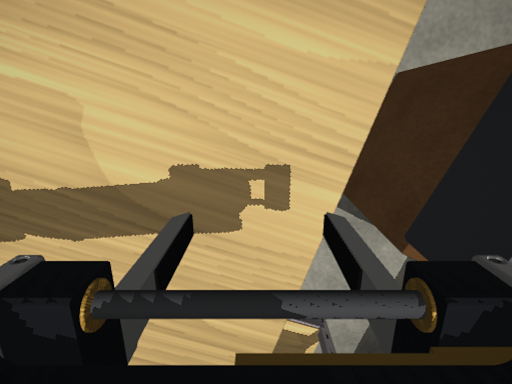

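```bash
cat > h.py <<'E'
import numpy as np, cv2
from scipy.spatial.transform import Rotation as R
from station import sensors, imaging, order, r
def cal(n):
    c=imaging.calibration(n); return c
def f_of(c): return 192/np.tan(np.radians(c['vertical_fov']/2))
def ray(c,u,v):
    d=np.array([(u-c['cx'])/f_of(c),(v-c['cy'])/f_of(c),1.]); d=R.from_quat(c['orientation']).apply(d)
    return c['xyz'],d/np.linalg.norm(d)
def plane(c,u,v,z):
    o,d=ray(c,u,v); return o+d*(z-o[2])/d[2]
def tri(obs):
    A=np.zeros((3,3));b=np.zeros(3);rs=[ray(c,u,v) for c,u,v in obs]
    for o,d in rs:
        P=np.eye(3)-np.outer(d,d);A+=P;b+=P@o
    p=np.linalg.solve(A,b); return p,[np.linalg.norm((np.eye(3)-np.outer(d,d))@(p-o)) for o,d in rs]
def proj(c,p):
    q=R.from_quat(c['orientation']).inv().apply(np.asarray(p)-c['xyz']);f=f_of(c)
    return q[...,0]/q[...,2]*f+c['cx'],q[...,1]/q[...,2]*f+c['cy']
def st():
    s=sensors.observe(); return s
def delta(p,Rt):  # target TCP pos & Rotation -> row (deg, mm)
    s=sensors.observe(); R0=R.from_quat(s['ee_rot'])
    rv=np.degrees((R0.inv()*Rt).as_rotvec()); t=R0.inv().apply(np.asarray(p)-s['tool_pos'])*1000
    return np.round(rv,1),np.round(t,1)
def down(yaw):
    # fingers down (tool y = -z world); jaw axis (tool z) along yaw
    y=np.array([0,0,-1.]);z=np.array([np.cos(yaw),np.sin(yaw),0]);x=np.cross(y,z)
    return R.from_matrix(np.c_[x,y,z])
def grab(n,name,box=None,s=1):
    c=cal(n); im=imaging.snapshot(n)[:,:,::-1]; cv2.imwrite(f"pics/{name}_raw.png",im)
    if box: im=im[box[1]:box[3],box[0]:box[2]]
    cv2.imwrite(f"pics/{name}.png",cv2.resize(im,None,fx=s,fy=s,interpolation=cv2.INTER_CUBIC)); return c
E
python3 - <<'E'
from h import *
print(R.from_quat(st()['ee_rot']).as_matrix().round(2))
a=cv2.imread('pics/side0.png')[120:300,130:360];b=cv2.imread('pics/top0.png')[140:280,110:410]
cv2.imwrite('pics/s1.png',cv2.resize(a,None,fx=3.3,fy=3.3,interpolation=cv2.INTER_CUBIC))
cv2.imwrite('pics/t1.png',cv2.resize(b,None,fx=2.6,fy=2.6,interpolation=cv2.INTER_CUBIC))
E
```

```text
[[-0.95 -0.    0.32]
 [-0.32  0.   -0.95]
 [-0.   -1.   -0.  ]]
```

View pics/s1.png

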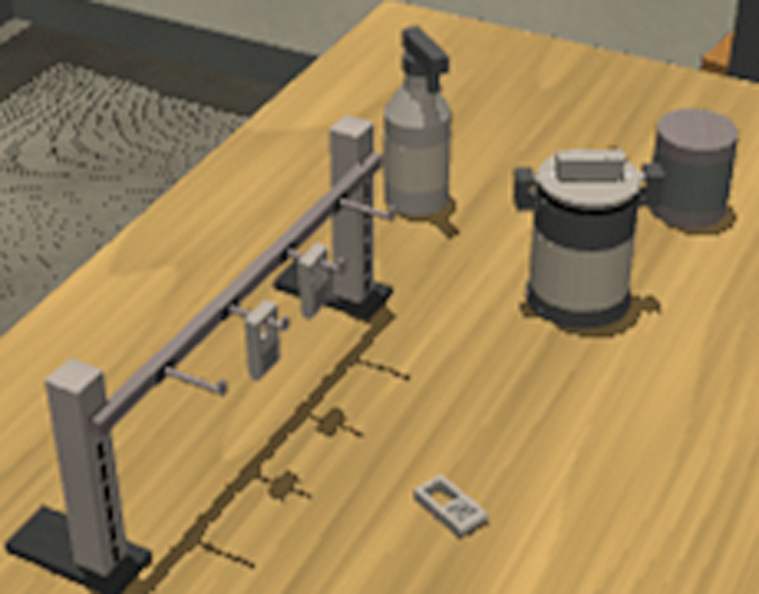

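View pics/t1.png

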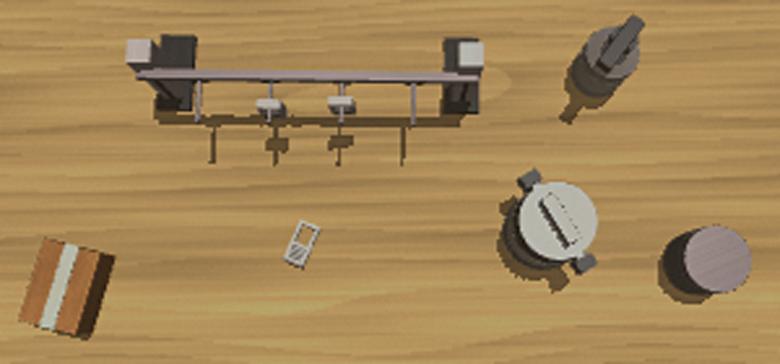

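```bash
python3 - <<'E'
from h import *
t=cal('top');s=cal('side')
T=lambda u,v:(t,110+u/2.6,140+v/2.6); S=lambda u,v:(s,130+u/3.3,120+v/3.3)
def P(n,a,b): p,e=tri([T(*a),S(*b)]); print(n,p.round(4),np.round(e,4))
P('cap',(558,221),(590,182))
P('barA',(543,198),(556,157)) 
P('clawA',(529,180),(524,185))
P('clawB',(584,264),(654,187))
P('c1',(341,102),(318,250)); P('c2',(270,106),(267,308))
P('c4',(301,244),(452,506))
P('tip1',(414,122),(389,212));P('tip4',(197,122),(223,386));P('tip2',(341,122),(341,263));P('tip3',(271,122),(285,322))
P('root4',(198,84),(168,372));P('root1',(413,82),(343,203))
P('railA',(479,79),(378,155));P('railB',(138,72),(100,418))
for q in [(529,180),(584,264)]: print(plane(*T(*q),.146).round(4))
P('tin',(712,257),(695,130))
print(plane(*T(558,221),.146))
print('c4 pl',plane(*T(301,244),.012), plane(*T(310,220),.012),plane(*T(290,266),.012))
E
```

```text
cap [ 0.4717 -0.2343  0.1321] [0.0016 0.0016]
barA [ 0.4985 -0.2114  0.1651] [0.0001 0.0001]
clawA [ 0.5252 -0.2002  0.1325] [0.0007 0.0007]
clawB [ 0.4174 -0.2652  0.1245] [0.0021 0.0021]
c1 [0.6214 0.0336 0.1736] [0.0017 0.0017]
c2 [0.6191 0.1224 0.1729] [0.0012 0.0012]
c4 [0.4599 0.1019 0.0033] [0.0016 0.0016]
tip1 [ 0.5971 -0.0561  0.1657] [0.0002 0.0002]
tip4 [0.6031 0.215  0.1668] [0.0003 0.0003]
tip2 [0.5981 0.0346 0.1679] [0.0009 0.0009]
tip3 [0.6016 0.1226 0.1646] [0.0001 0.0001]
root4 [0.6529 0.2153 0.1624] [0.0005 0.0005]
root1 [ 0.647  -0.0571  0.1607] [0.0029 0.0029]
railA [ 0.6503 -0.1392  0.1647] [0.0004 0.0004]
railB [0.6663 0.289  0.1692] [0.003 0.003]
[ 0.524  -0.1981  0.146 ]
[ 0.4184 -0.2604  0.146 ]
tin [ 0.4247 -0.434   0.0968] [0.0018 0.0018]
[ 0.47189182 -0.23145893  0.146     ]
c4 pl [0.46079517 0.10145122 0.012     ] [0.49379481 0.08879524 0.012     ] [0.43088276 0.11674853 0.012     ]
```

```bash
python3 - <<'E'
from h import *
print(delta([0.41,-0.27,0.28],down(np.radians(-59.5))))
c=cal('wrist');s=st();R0=R.from_quat(s['ee_rot'])
print((R0.inv().as_matrix()@R.from_quat(c['orientation']).as_matrix()).round(3), R0.inv().apply(c['xyz']-s['tool_pos']))
E
```

```text
(array([  0.1, -12.1,  -0. ]), array([-303.9,  -74.8, -264.1]))
[[-0.001  0.961  0.276]
 [-0.    -0.276  0.961]
 [ 1.     0.001  0.   ]] [-8.06663126e-02 -1.79991205e-01 -1.67621279e-04]
```

>>> arm_command(steps=[[0,0,0,0,-75,0,1],[0,0,0,0,-75,0,1],[0,-12,0,-304,-75,-264,1],[0,-12,0,-304,-75,-264,1],[0,-12,0,-304,-75,-264,1],[0,-12,0,-304,-75,-264,1],[0,-12,0,-304,-75,-264,1],[0,-12,0,-304,-75,-264,1],[0,-12,0,-304,-75,-264,1],[0,-12,0,-304,-75,-264,1],[0,-12,0,-304,-75,-264,1],[0,-12,0,-304,-75,-264,1],[0,-12,0,-304,-75,-264,1],[0,-12,0,-304,-75,-264,1]])

```text
time: 1.55
tool_pos: [0.409, -0.2718, 0.28]
ee_rot: [-0.184, 0.683, -0.682, 0.184]
wrist_force: [0.9, -0.0, 0.6]
gripper_width: 1.002
```

```bash
python3 - <<'E'
from h import *
s=st();print(s['time'],s['tool_pos'],s['joint_positions'].round(2))
c=grab('wrist','w1'); np.save('w1.npy',c,allow_pickle=True)
E
```

```text
1.55 [ 0.40902145 -0.2718089   0.28000178] [ 0.6   0.32 -0.1   1.84  0.04  0.99 -0.56]
```

View pics/w1.png

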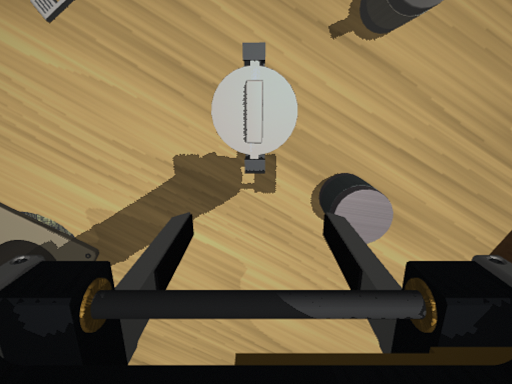

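>>> arm_command(steps=[[0,0,0,-40,0,0,1],[0,0,0,-40,0,0,1],[0,0,0,-40,0,0,1],[0,0,0,-40,0,0,1]])

```text
time: 2.0
tool_pos: [0.4425, -0.2527, 0.2798]
ee_rot: [-0.184, 0.683, -0.682, 0.183]
wrist_force: [0.9, -0.6, -0.2]
gripper_width: 0.993
```

```bash
python3 - <<'E'
from h import *
c1=np.load('w1.npy',allow_pickle=True).item()
c2=grab('wrist','w2'); np.save('w2.npy',c2,allow_pickle=True)
def meas(f):
    im=cv2.imread(f);g=im.min(axis=2);m=((g>120)).astype(np.uint8)
    n,l,s,ce=cv2.connectedComponentsWithStats(m)
    i=max(range(1,n),key=lambda k:s[k,4] if s[k,4]>1000 and s[k,1]<300 else 0); print(s[i])
    cs,_=cv2.findContours((l==i).astype(np.uint8),0,cv2.CHAIN_APPROX_NONE);c=max(cs,key=cv2.contourArea);h=cv2.convexHull(c)
    e=cv2.fitEllipse(h);print(e)
    out=im.copy();cv2.drawContours(out,[c],-1,(0,0,255),1)
    x,y=map(int,e[0]);cv2.imwrite(f.replace('_raw','_m'),cv2.resize(out[max(0,y-90):y+90,x-100:x+100],None,fx=3,fy=3))
    return e[0]
e1=meas('pics/w1_raw.png');e2=meas('pics/w2_raw.png')
print(tri([(c1,*e1),(c2,*e2)]))
print(plane(c1,*e1,.144),plane(c2,*e2,.144))
E
```

```text
[ 211   60   87   99 6073]
((254.0610809326172, 109.32518005371094), (84.9991455078125, 95.3572769165039), 178.58209228515625)
[ 213   98   84   76 4595]
((253.6864776611328, 139.7532501220703), (77.29811096191406, 85.0030746459961), 84.40523529052734)
(array([ 0.47432544, -0.22771114,  0.10298791]), [np.float64(0.0001284848866195524), np.float64(0.00012848488661957805)])
[ 0.47490309 -0.22821313  0.144     ] [ 0.47867446 -0.2258283   0.144     ]
```

View pics/w2_m.png

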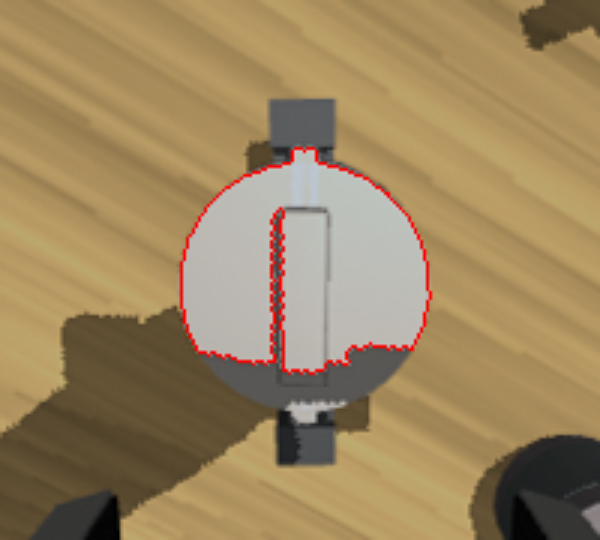

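View pics/w1_m.png

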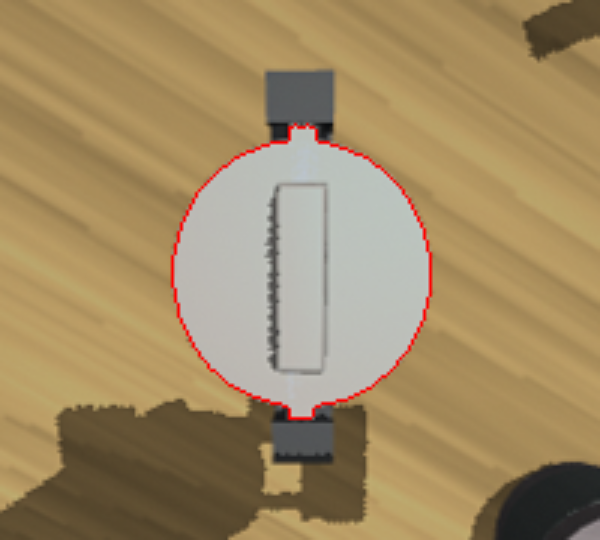

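```bash
python3 - <<'E'
from h import *
a=np.load('w1.npy',allow_pickle=True).item();b=np.load('w2.npy',allow_pickle=True).item()
A=lambda u,v:(a,154+u/3,19+v/3);B=lambda u,v:(b,153+u/3,49+v/3)
def P(n,p,q): x,e=tri([A(*p),B(*q)]); print(n,x.round(4),np.round(e,4))
P('disc',(302,272),(305.5,284))
P('bartop',(301,278),(304,297.5))
P('barfar',(302,184),(305.5,210)); P('barnear',(299.5,372),(303,385))
P('clawfar',(300,97),(302,121));
print('disc pl',plane(*A(302,272),.144),plane(*B(305.5,284),.144))
for q,z in [((302,184),.168),((299.5,372),.168),((300,97),.148),((303,438),.148),((303,127),.144),((300,418),.144)]: print(plane(*A(*q),z).round(4))
for q,z in [((305.5,210),.168),((303,385),.168),((302,121),.148),((305.5,446),.148)]: print(plane(*B(*q),z).round(4))
E
```

```text
disc [ 0.475  -0.2292  0.1415] [0.0002 0.0002]
bartop [ 0.4733 -0.23    0.1651] [0.0001 0.0001]
barfar [ 0.5003 -0.2149  0.1646] [0.0003 0.0003]
barnear [ 0.4446 -0.246   0.1651] [0.0002 0.0002]
clawfar [ 0.5266 -0.1982  0.1423] [0. 0.]
disc pl [ 0.47492625 -0.22898825  0.144     ] [ 0.47542149 -0.22924078  0.144     ]
[ 0.5    -0.2148  0.168 ]
[ 0.4449 -0.2457  0.168 ]
[ 0.5258 -0.1988  0.148 ]
[ 0.4209 -0.2608  0.148 ]
[ 0.5184 -0.2042  0.144 ]
[ 0.4265 -0.2561  0.144 ]
[ 0.5006 -0.215   0.168 ]
[ 0.4454 -0.2458  0.168 ]
[ 0.5264 -0.1984  0.148 ]
[ 0.4191 -0.2618  0.148 ]
```

```bash
python3 - <<'E'
from h import *
print(delta([0.473,-0.230,0.20],down(np.radians(-60.4))),delta([0.473,-0.230,0.149],down(np.radians(-60.4))))
E
```

```text
(array([0.1, 0.5, 0.1]), array([-37.9,  79.8,  -4.2])) (array([0.1, 0.5, 0.1]), array([-37.9, 130.8,  -4.2]))
```

>>> arm_command(steps=[[0,0.5,0,-38,40,-4,1],[0,0.5,0,-38,80,-4,1],[0,0.5,0,-38,80,-4,1],[0,0.5,0,-38,110,-4,1],[0,0.5,0,-38,131,-4,1],[0,0.5,0,-38,131,-4,1],[0,0.5,0,-38,131,-4,1],[0,0.5,0,-38,131,-4,0.4],[0,0.5,0,-38,131,-4,0.1],[0,0.5,0,-38,131,-4,0],[0,0.5,0,-38,131,-4,0],[0,0.5,0,-38,131,-4,0],[0,0.5,0,-38,131,-4,0],[0,0.5,0,-38,131,-4,0]], newtons=50)

```text
time: 3.45
tool_pos: [0.4731, -0.23, 0.1488]
ee_rot: [-0.181, 0.684, -0.683, 0.18]
wrist_force: [-0.0, -0.8, -0.3]
gripper_width: 0.44
```

```bash
python3 - <<'E'
from h import *
s=st();print(s['wrist_force'],s['ft_torque'],s['tool_pos'],s['gripper_width']*94)
c=grab('wrist','w3'); 
E
```

```text
[-0.04142051 -0.8056739  -0.32356444] [-0.02125783 -0.04850268  0.04081612] [ 0.47314566 -0.23003333  0.14880529] 41.34180858452797
```

View pics/w3.png

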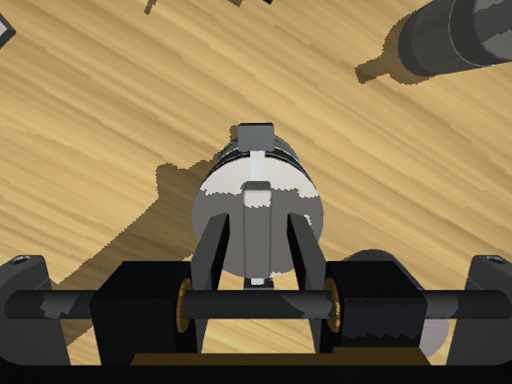

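>>> arm_command(steps=[[0,0,0,0,0,0,0],[0,0,0,0,0,0,0],[0,0,0,0,0,0,0],[0,0,0,0,0,0,0],[0,0,0,0,0,0,0],[0,0,0,0,0,0,0],[0,0,0,0,0,0,0]], newtons=50)

```text
time: 4.2
tool_pos: [0.4731, -0.23, 0.1487]
ee_rot: [-0.181, 0.684, -0.683, 0.18]
wrist_force: [0.3, -0.1, 0.5]
gripper_width: 0.185
```

>>> arm_command(steps=[[0,0,0,0,0,0,0],[0,0,0,0,2,0,0],[0,0,0,0,4,0,0],[0,0,0,0,6,0,0],[0,0,0,0,8,0,0],[0,0,0,0,8,0,0],[0,0,0,0,8,0,0]])

```text
time: 4.9
tool_pos: [0.4731, -0.2301, 0.1422]
ee_rot: [-0.181, 0.684, -0.683, 0.18]
wrist_force: [-4.4, 1.5, 15.1]
gripper_width: 0.188
```

>>> arm_command(steps=[[0,0,0,0,2.5,0,0],[0,-3,0,0,2.5,0,0],[0,-7,0,0,2.5,0,0],[0,-11,0,0,2.5,0,0],[0,-15,0,0,2.5,0,0],[0,-19,0,0,2.5,0,0],[0,-23,0,0,2.5,0,0],[0,-27,0,0,2.5,0,0],[0,-31,0,0,2.5,0,0],[0,-35,0,0,2.5,0,0],[0,-39,0,0,2.5,0,0],[0,-43,0,0,2.5,0,0],[0,-46,0,0,2.5,0,0],[0,-46,0,0,2.5,0,0],[0,-46,0,0,2.5,0,0]])

```text
time: 6.4
tool_pos: [0.4756, -0.231, 0.142]
ee_rot: [0.432, -0.558, 0.56, -0.433]
wrist_force: [-0.3, 0.6, 14.0]
gripper_width: 0.183
```

```bash
python3 - <<'E'
from h import *
s=st();print(s['wrist_force'],s['ft_torque'],s['tool_pos'],s['gripper_width']*94, R.from_quat(s['ee_rot']).as_matrix().round(3))
c=grab('wrist','w4'); 
E
```

```text
[-0.25908558  0.63399546 14.01884096] [ 0.05753437  0.28122333 -0.27315451] [ 0.4755983  -0.23102727  0.14204458] 17.19995469635075 [[-0.251  0.004  0.968]
 [-0.968 -0.002 -0.251]
 [ 0.001 -1.     0.004]]
```

View pics/w4.png

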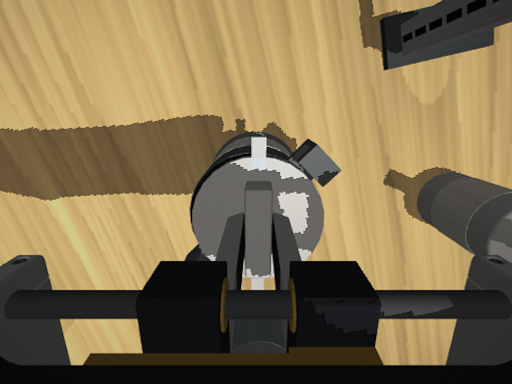

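>>> arm_command(steps=[[0,0,0,0,0,0,0],[0,0,0,0,-5,0,0],[0,0,0,0,-12,0,0],[0,0,0,0,-25,0,0],[0,0,0,0,-45,0,0],[0,0,0,0,-65,0,0],[0,0,0,0,-65,0,0],[0,0,0,0,-65,0,0]])

```text
time: 7.25
tool_pos: [0.4751, -0.231, 0.2066]
ee_rot: [0.432, -0.558, 0.561, -0.433]
wrist_force: [-1.0, -0.5, -0.3]
gripper_width: 0.191
```

```bash
python3 - <<'E'
from h import *
s=st();print(s['wrist_force'],s['ft_torque'],s['tool_pos'],s['gripper_width']*94)
c=grab('side','s2',(230,100,380,240),5); 
print(delta([0.43,-0.06,0.06],down(np.radians(-14.5))),delta([0.43,-0.06,0.02],down(np.radians(-14.5))))
E
```

```text
[-0.95007876 -0.45125816 -0.25783811] [-0.07088573 -0.08278696  0.00834655] [ 0.47509075 -0.23099027  0.20662074] 17.91167674471789
(array([-0.1, -0. ,  0. ]), array([-154.2,  145.7,  -86.4])) (array([-0.1, -0. ,  0. ]), array([-154.3,  185.7,  -86.5]))
```

View pics/s2.png

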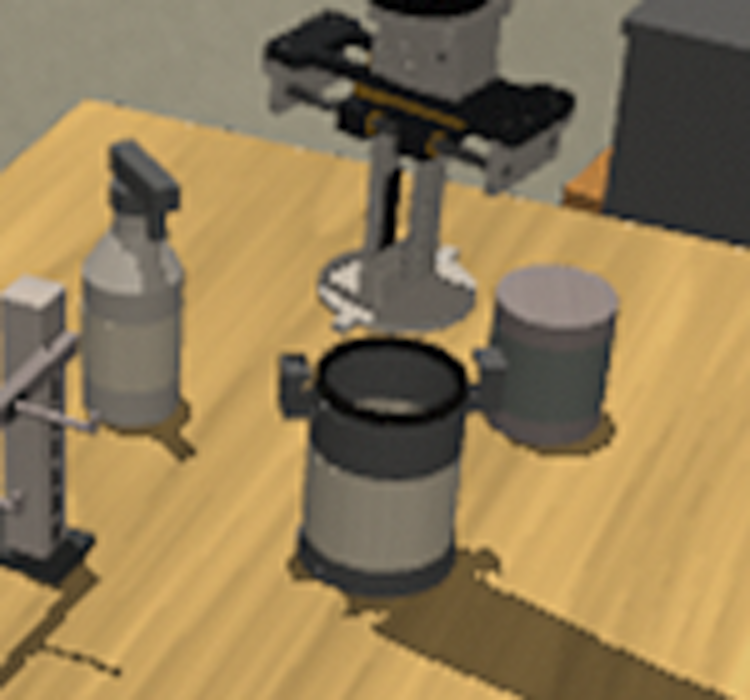

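>>> arm_command(steps=[[0,0,0,-30,0,-17,0],[0,0,0,-70,0,-40,0],[0,0,0,-110,0,-62,0],[0,0,0,-154,0,-86,0],[0,0,0,-154,40,-86,0],[0,0,0,-154,85,-86,0],[0,0,0,-154,130,-86,0],[0,0,0,-154,160,-86,0],[0,0,0,-154,178,-86,0],[0,0,0,-154,183,-86,0],[0,0,0,-154,185,-86,0],[0,0,0,-154,186.5,-86,0],[0,0,0,-154,187,-86,0]])

```text
time: 8.6
tool_pos: [0.431, -0.0606, 0.0194]
ee_rot: [0.432, -0.558, 0.56, -0.433]
wrist_force: [1.0, 0.5, -1.8]
gripper_width: 0.192
```

```bash
python3 - <<'E'
from h import *
s=st();print(s['wrist_force'],s['tool_pos'],s['gripper_width']*94)
c=grab('side','s3',(230,120,380,300),4); grab('top','t3',(180,150,380,320),4)
E
```

```text
[ 1.00821142  0.51048078 -1.83100078] [ 0.43101107 -0.06057624  0.01940163] 18.059909267108175
```

View pics/s3.png

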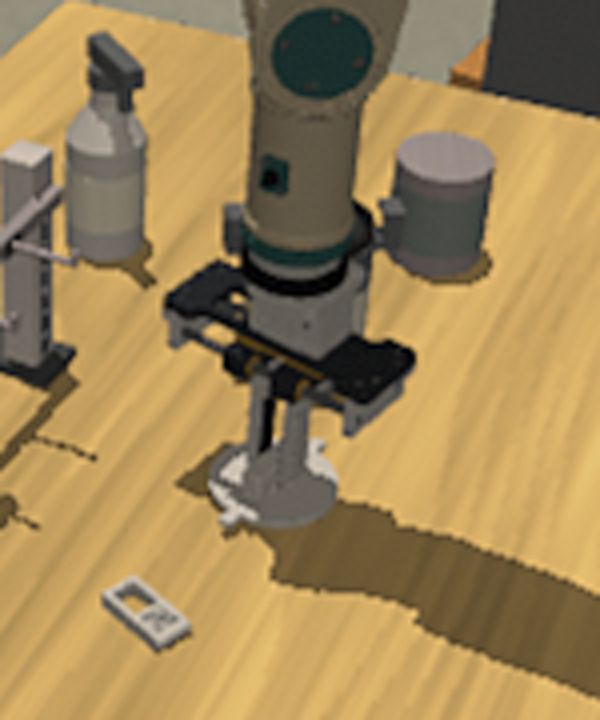

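View pics/t3.png

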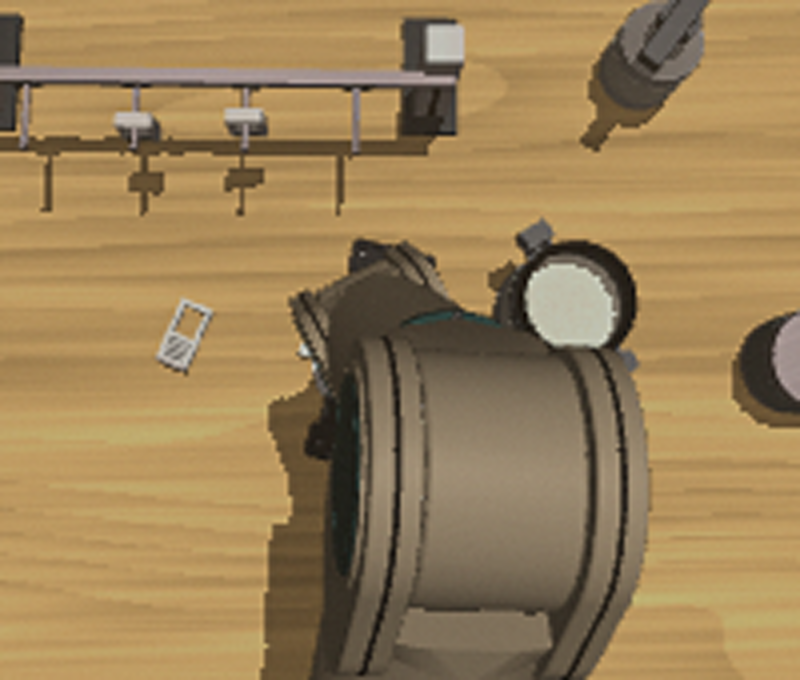

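>>> arm_command(steps=[[0,0,0,0,0.5,0,0],[0,0,0,0,1,0,0],[0,0,0,0,1.5,0,0],[0,0,0,0,1.5,0,0]])

```text
time: 9.1
tool_pos: [0.4315, -0.0608, 0.0187]
ee_rot: [0.432, -0.558, 0.561, -0.434]
wrist_force: [-0.5, -0.1, 8.3]
gripper_width: 0.187
```

>>> arm_command(steps=[[0,0,0,0,-0.3,0,0.15],[0,0,0,0,-0.3,0,0.3],[0,0,0,0,-0.3,0,0.45],[0,0,0,0,-0.3,0,0.5],[0,0,0,0,-0.3,0,0.5],[0,0,0,0,-10,0,0.5],[0,0,0,0,-30,0,0.5],[0,0,0,0,-70,0,0.6],[0,0,0,0,-110,0,0.7],[0,0,0,0,-150,0,0.7],[0,0,0,0,-180,0,0.7],[0,0,0,0,-180,0,0.7],[0,0,0,0,-180,0,0.7]])

```text
time: 10.4
tool_pos: [0.4305, -0.0608, 0.1994]
ee_rot: [0.431, -0.557, 0.562, -0.434]
wrist_force: [-0.7, 0.0, -0.5]
gripper_width: 0.7
```

```bash
python3 - <<'E'
from h import *
s=st();print(s['wrist_force'],s['tool_pos'],s['gripper_width']*94)
c=grab('wrist','w5'); np.save('w5.npy',c,allow_pickle=True); c=grab('side','s4',(200,150,360,300),4)
E
```

```text
[-7.31651668e-01  4.93308611e-04 -5.16478846e-01] [ 0.4305257  -0.06079177  0.19940998] 65.80143404009358
```

View pics/w5.png

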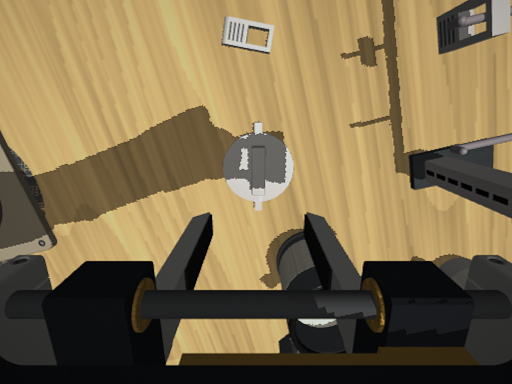

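View pics/s4.png

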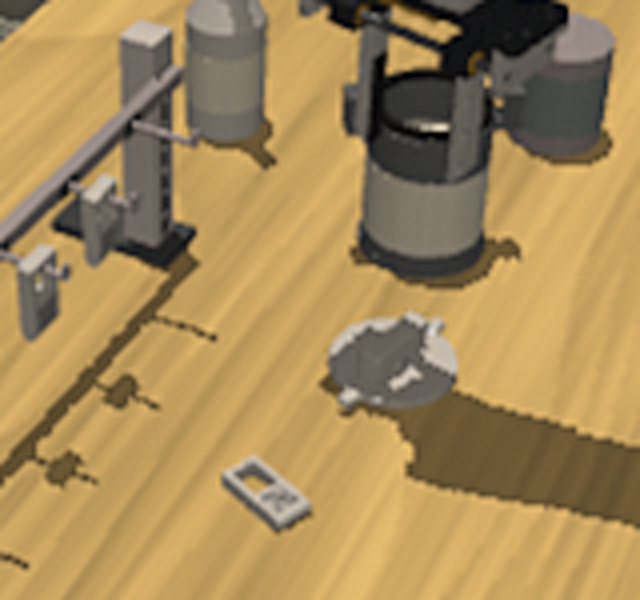

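```bash
python3 - <<'E'
from h import *
c=np.load('w5.npy',allow_pickle=True).item()
for u,v in [(248,34),(226,34),(272,34)]: print(plane(c,u,v,.012))
print(delta([0.46,0.10,0.2],down(np.radians(66))))
E
```

```text
[0.46215659 0.10339463 0.012     ]
[0.43620608 0.11005734 0.012     ]
[0.49050081 0.09611733 0.012     ]
(array([ -0.1, -80.6,   0.2]), array([-163.1,   -2.2,  -10.8]))
```

>>> arm_command(steps=[[0,-80,0,-163,0,-11,0.6],[0,-80,0,-163,0,-11,0.6],[0,-80,0,-163,0,-11,0.6],[0,-80,0,-163,0,-11,0.6],[0,-80,0,-163,0,-11,0.6],[0,-80,0,-163,0,-11,0.6],[0,-80,0,-163,0,-11,0.6],[0,-80,0,-163,0,-11,0.6],[0,-80,0,-163,0,-11,0.6],[0,-80,0,-163,0,-11,0.6],[0,-80,0,-163,0,-11,0.6],[0,-80,0,-163,0,-11,0.6]])

```text
time: 11.7
tool_pos: [0.4592, 0.0999, 0.1968]
ee_rot: [0.691, -0.15, 0.151, -0.69]
wrist_force: [0.0, -0.4, 0.5]
gripper_width: 0.602
```

```bash
python3 - <<'E'
from h import *
s=st();print(s['wrist_force'],s['tool_pos'],s['joint_positions'].round(2))
c=grab('wrist','w6'); np.save('w6.npy',c,allow_pickle=True)
E
```

```text
[ 0.00535168 -0.39568337  0.51107195] [0.45916404 0.09988049 0.19681545] [ 0.35  0.52 -0.91  2.    0.53  0.88  0.3 ]
```

View pics/w6.png

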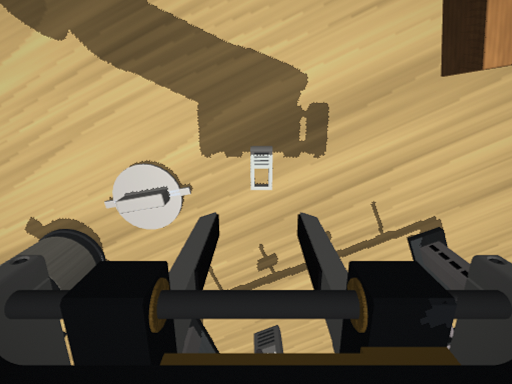

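```bash
python3 - <<'E'
from h import *
a=cv2.imread('pics/w6_raw.png')[130:210,215:305];b=cv2.imread('pics/w5_raw.png')[5:65,205:290]
a=cv2.resize(a,(540,480),interpolation=cv2.INTER_CUBIC)
b=cv2.resize(b,(510,360),interpolation=cv2.INTER_CUBIC)
cv2.imwrite('pics/a6.png',a);cv2.imwrite('pics/b5.png',b)
E
```

```text
(no output)
```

View pics/a6.png

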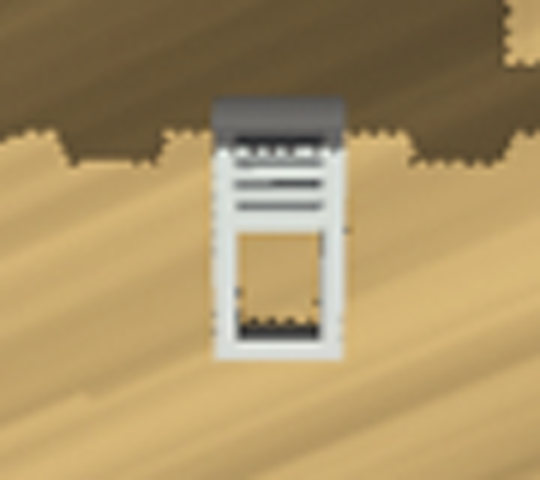

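View pics/b5.png

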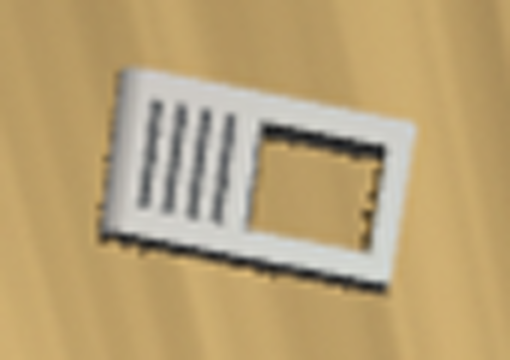

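```bash
python3 - <<'E'
from h import *
a=np.load('w6.npy',allow_pickle=True).item();b=np.load('w5.npy',allow_pickle=True).item()
A=lambda u,v:(a,215+u/6,130+v/6);B=lambda u,v:(b,205+u/6,5+v/6)
for p,q in [((279,360),(400,203)),((279,232),(256,178)),((279,97),(113,152))]:
    print(tri([A(*p),B(*q)]),plane(*A(*p),.012))
print(plane(*A(213,300),.012),plane(*A(345,300),.012))
print(delta([0.46,0.10,0.2],down(np.radians(66))))
E
```

```text
(array([0.48935236, 0.09125831, 0.01280458]), [np.float64(0.0006733125293021115), np.float64(0.00067331252930208)]) [0.49019429 0.09147822 0.012     ]
(array([0.4621411 , 0.1037063 , 0.00928883]), [np.float64(0.0005528222690059084), np.float64(0.0005528222690057631)]) [0.46206219 0.10419208 0.012     ]
(array([0.43460861, 0.11657625, 0.00451578]), [np.float64(0.0001405752311531231), np.float64(0.00014057523115313354)]) [0.43373732 0.11699306 0.012     ]
[0.47045857 0.08350811 0.012     ] [0.48323528 0.11151159 0.012     ]
(array([ 0.1, -0.6,  0.1]), array([ 0.6, -2.9,  0.3]))
```

```bash
python3 - <<'E'
from h import *
print(delta([0.457,0.106,0.003],down(np.radians(65.7))))
E
```

```text
(array([ 0.1, -0.3,  0.1]), array([ -5.1, 194. ,   4.7]))
```

>>> arm_command(steps=[[0,-0.3,0,-5,45,5,0.6],[0,-0.3,0,-5,90,5,0.6],[0,-0.3,0,-5,130,5,0.6],[0,-0.3,0,-5,165,5,0.6],[0,-0.3,0,-5,185,5,0.6],[0,-0.3,0,-5,193.5,5,0.6],[0,-0.3,0,-5,193.5,5,0.6],[0,-0.3,0,-5,193.5,5,0.4],[0,-0.3,0,-5,193.5,5,0.2],[0,-0.3,0,-5,193.5,5,0.2],[0,-0.3,0,-5,193.5,5,0.2],[0,-0.3,0,-5,193.5,5,0.2],[0,-0.3,0,-5,193.5,5,0.2]], newtons=25)

```text
time: 13.05
tool_pos: [0.4578, 0.1061, 0.0043]
ee_rot: [0.692, -0.148, 0.15, -0.691]
wrist_force: [-0.2, -0.9, 5.7]
gripper_width: 0.318
```

>>> arm_command(steps=[[0,0,0,0,0,0,0.2],[0,0,0,0,-10,0,0.2],[0,0,0,0,-40,0,0.2],[0,0,0,0,-80,0,0.2],[0,0,0,0,-120,0,0.2],[0,0,0,0,-160,0,0.2],[0,0,0,0,-190,0,0.2],[0,0,0,0,-190,0,0.2]])

```text
time: 13.85
tool_pos: [0.4592, 0.1077, 0.1982]
ee_rot: [-0.691, 0.145, -0.152, 0.692]
wrist_force: [1.2, -0.4, -0.4]
gripper_width: 0.314
```

```bash
python3 - <<'E'
from h import *
s=st();print(s['wrist_force'],s['tool_pos'],s['gripper_width']*94,s['joint_positions'].round(2))
c=grab('wrist','w7'); 
E
```

```text
[ 1.22998262 -0.36447935 -0.42167476] [0.45915035 0.10768577 0.19815155] 29.53189436075056 [ 0.34  0.51 -0.91  2.    0.54  0.87  0.28]
```

View pics/w7.png

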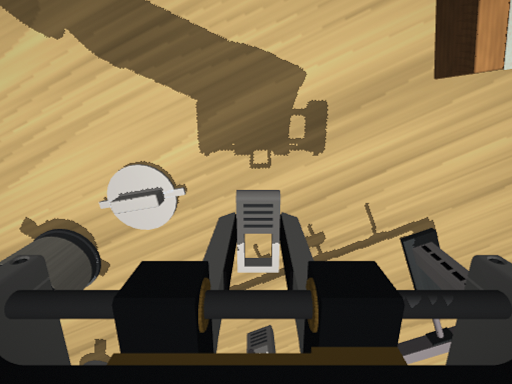

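```bash
python3 - <<'E'
from h import *
print(delta([0.4755,-0.2245,0.2],down(np.radians(-14.5))),delta([0.4755,-0.2245,0.15],down(np.radians(-14.5))))
E
```

```text
(array([-0.3, 80.2,  0.3]), array([ 152.4,   -3.2, -294.5])) (array([-0.3, 80.2,  0.3]), array([ 152.1,   46.8, -294.6]))
```

>>> arm_command(steps=[[0,80,0,152,-3,-294,0.2],[0,80,0,152,-3,-294,0.2],[0,80,0,152,-3,-294,0.2],[0,80,0,152,-3,-294,0.2],[0,80,0,152,-3,-294,0.2],[0,80,0,152,-3,-294,0.2],[0,80,0,152,-3,-294,0.2],[0,80,0,152,-3,-294,0.2],[0,80,0,152,-3,-294,0.2],[0,80,0,152,-3,-294,0.2],[0,80,0,152,-3,-294,0.2],[0,80,0,152,10,-294,0.2],[0,80,0,152,30,-294,0.2],[0,80,0,152,44,-294,0.2],[0,80,0,152,46,-294,0.2],[0,80,0,152,46,-294,0.2]])

```text
time: 15.5
tool_pos: [0.475, -0.2235, 0.1498]
ee_rot: [0.433, -0.557, 0.56, -0.435]
wrist_force: [-0.3, 1.1, -0.6]
gripper_width: 0.314
```

```bash
python3 - <<'E'
from h import *
s=st();print(s['wrist_force'],s['tool_pos'],s['gripper_width']*94,s['joint_positions'].round(2))
c=grab('wrist','w8'); np.save('w8.npy',c,allow_pickle=True)
E
```

```text
[-0.28295009  1.14963819 -0.57820992] [ 0.47501844 -0.22351728  0.14976824] 29.495748926924353 [ 0.71  0.56 -0.48  1.92  0.37  0.74 -0.23]
```

View pics/w8.png

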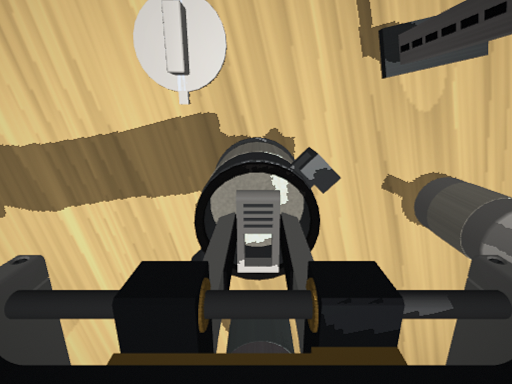

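>>> arm_command(steps=[[0,0,0,0,0,0,0.5],[0,0,0,0,0,0,0.55],[0,0,0,0,0,0,0.55],[0,0,0,0,0,0,0.55],[0,0,0,0,0,0,0.55],[0,0,0,0,-40,0,0.55],[0,0,0,0,-80,0,0.5],[0,0,0,30,-120,0,0.5],[0,0,0,60,-130,0,0.5],[0,0,0,60,-130,0,0.5]])

```text
time: 16.55
tool_pos: [0.4593, -0.287, 0.2824]
ee_rot: [0.431, -0.556, 0.564, -0.433]
wrist_force: [-0.8, -0.1, -0.3]
gripper_width: 0.497
```

```bash
python3 - <<'E'
from h import *
s=st();print(s['wrist_force'],s['tool_pos'],s['gripper_width']*94)
c=grab('wrist','w9'); np.save('w9.npy',c,allow_pickle=True)
grab('top','t9',(160,130,380,270),3.5)
E
```

```text
[-0.7891462  -0.11784565 -0.34672756] [ 0.45933461 -0.2870405   0.28238678] 46.74451963409298
```

View pics/w9.png

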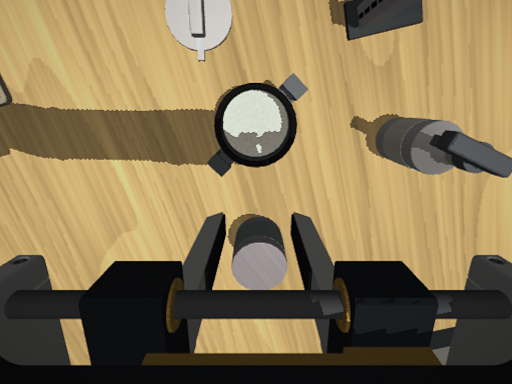

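View pics/t9.png

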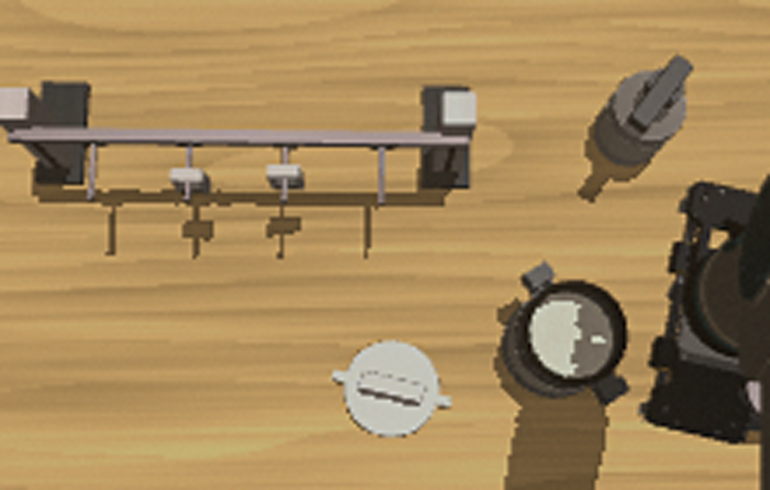

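```bash
python3 - <<'E'
from h import *
im=cv2.imread('pics/w9_raw.png')
cr=im[70:185,190:325].astype(float); cr=np.clip((cr/255)**0.6*255,0,255).astype(np.uint8)
cv2.imwrite('pics/w9z.png',cv2.resize(cr,None,fx=5,fy=5,interpolation=cv2.INTER_CUBIC))
m=((im.max(axis=2)<45)).astype(np.uint8)
n,l,s,ce=cv2.connectedComponentsWithStats(m)
i=l[162,250] or l[163,255]; print(i,s[i],ce[i])
if i:
    cs,_=cv2.findContours((l==i).astype(np.uint8),0,cv2.CHAIN_APPROX_NONE);c=max(cs,key=cv2.contourArea)
    e=cv2.fitEllipse(cv2.convexHull(c));print(e);c9=np.load('w9.npy',allow_pickle=True).item();print(plane(c9,*e[0],.138))
E
```

```text
11 [ 215   83   82   85 1910] [253.87696335 128.51937173]
((253.44407653808594, 126.1270523071289), (81.63213348388672, 89.18474578857422), 36.182518005371094)
[ 0.4708978 -0.2286544  0.138    ]
```

View pics/w9z.png

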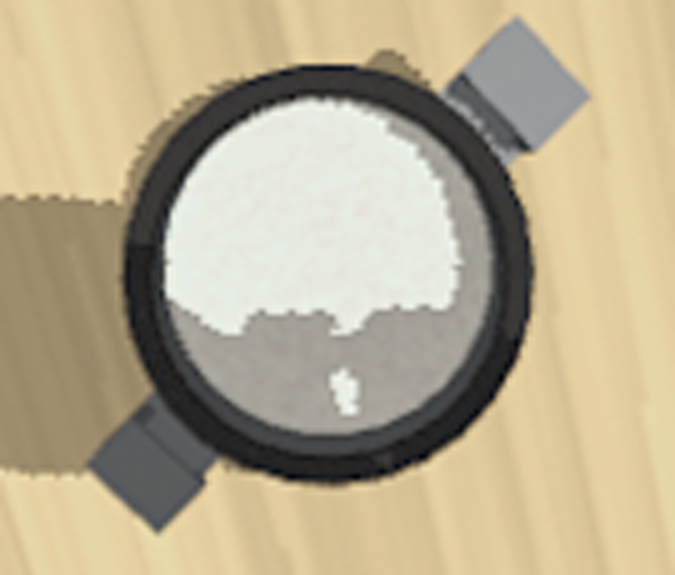

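```bash
python3 - <<'E'
from h import *
grab('side','s10',(180,80,400,300),3.5)
E
```

```text
(no output)
```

View pics/s10.png

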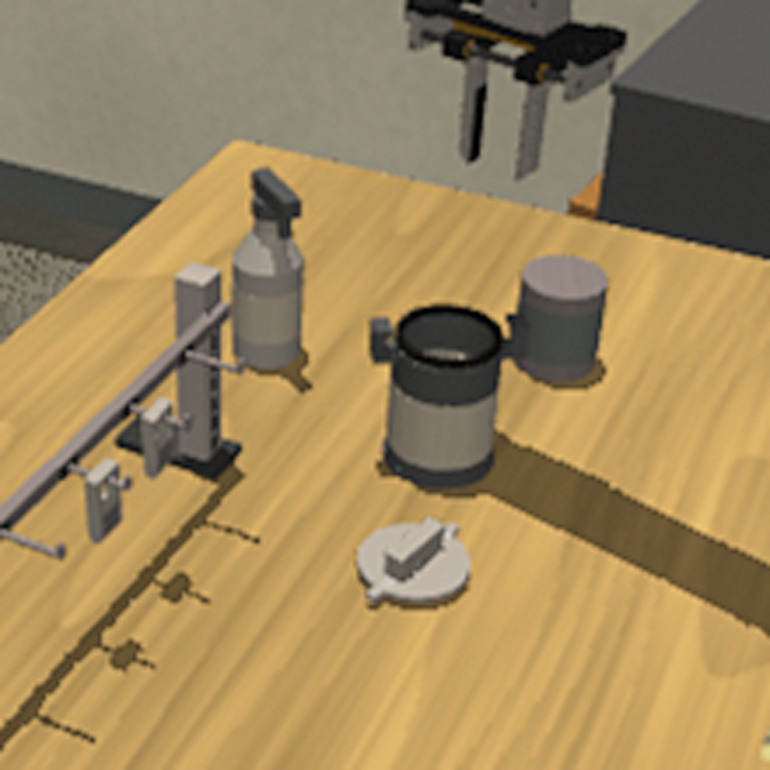

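```bash
python3 - <<'E'
from h import *
im=cv2.imread('pics/w9_raw.png')
cr=im[80:170,210:300].astype(float).mean(axis=2)
a=np.clip((cr-190)*4,0,255);b=np.clip((cr-80)*4,0,255)
print(np.percentile(cr,[5,25,50,75,95,100]))
o=np.hstack([a,b]).astype(np.uint8)
cv2.imwrite('pics/w9e.png',cv2.resize(o,None,fx=4.2,fy=4.2,interpolation=cv2.INTER_NEAREST))
E
```

```text
[ 10.33333333  45.66666667 118.66666667 196.66666667 217.33333333
 230.        ]
```

View pics/w9e.png

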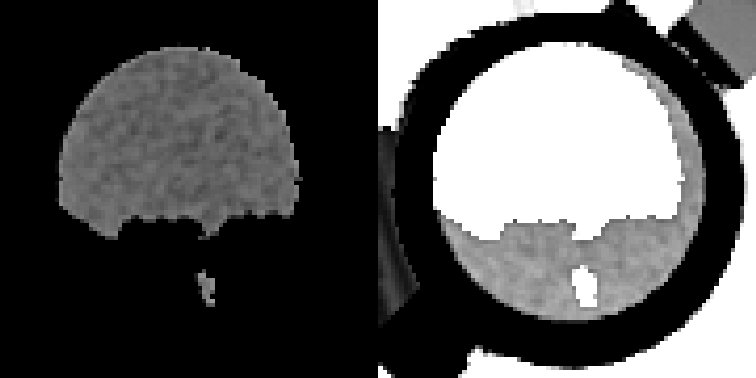

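```bash
python3 - <<'E'
from h import *
im=cv2.imread('pics/s10_raw.png')[155:200,280:335]
cv2.imwrite('pics/s10z.png',cv2.resize(im,None,fx=12,fy=12,interpolation=cv2.INTER_CUBIC))
s=cal('side');o,d=ray(s,307.1,180.9)
for z in (.02,.05,.08,.1,.12): print(z,plane(s,307.1,180.9,z).round(3))
t=cal('top')
for z in (.005,.05,.1,.138):
    a=proj(s,np.array([.473,-.23,z]));b=proj(t,np.array([.473,-.23,z]));w=proj(np.load('w9.npy',allow_pickle=True).item(),np.array([.473,-.23,z]));print(z,a,b,w)
E
```

```text
0.02 [ 0.515 -0.365  0.02 ]
0.05 [ 0.502 -0.321  0.05 ]
0.08 [ 0.488 -0.277  0.08 ]
0.1 [ 0.478 -0.248  0.1  ]
0.12 [ 0.469 -0.219  0.12 ]
0.005 (np.float64(304.429264766014), np.float64(207.86994478821475)) (np.float64(317.67247710888233), np.float64(228.6658076270683)) (np.float64(255.26197418867028), np.float64(120.96782135796454))
0.05 (np.float64(305.4584728245168), np.float64(196.8173957077469)) (np.float64(319.5818742408593), np.float64(227.48561869261644)) (np.float64(255.3163767984585), np.float64(122.52504390949332))
0.1 (np.float64(306.6445596822878), np.float64(184.080142923034)) (np.float64(321.8681065181199), np.float64(226.07250981650964)) (np.float64(255.39239660496784), np.float64(124.70103799360164))
0.138 (np.float64(307.5775033402751), np.float64(174.06136636563338)) (np.float64(323.7345801884702), np.float64(224.91885166163837)) (np.float64(255.46554294861554), np.float64(126.79478195797113))
```

View pics/s10z.png

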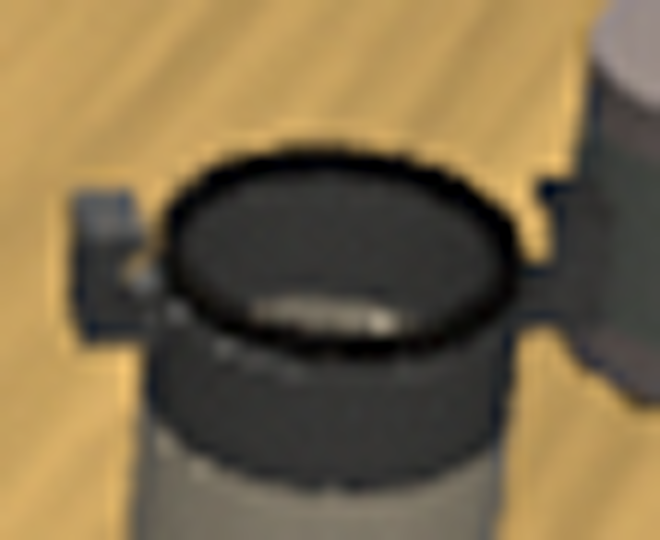

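>>> arm_command(steps=[[0,0,0,0,-20,40,0.5],[0,0,0,0,-20,60,0.5],[0,0,0,-40,-20,60,0.5],[0,0,0,-40,-20,60,0.5]])

```text
time: 17.1
tool_pos: [0.5298, -0.2486, 0.2996]
ee_rot: [-0.434, 0.556, -0.556, 0.44]
wrist_force: [0.2, 0.1, 1.2]
gripper_width: 0.498
```

```bash
python3 - <<'E'
from h import *
c=grab('wrist','w10'); np.save('w10.npy',c,allow_pickle=True)
print(proj(c,np.array([.473,-.23,.138])), c['xyz'])
u,v=map(int,proj(c,np.array([.473,-.23,.08])))
im=cv2.imread('pics/w10_raw.png')
cr=im[v-50:v+50,u-50:u+50].astype(float).mean(axis=2)
a=np.clip((cr-180)*4,0,255);b=np.clip((cr-80)*3,0,255)
cv2.imwrite('pics/w10e.png',cv2.resize(np.hstack([a,b,cr]).astype(np.uint8),None,fx=2.6,fy=2.6,interpolation=cv2.INTER_CUBIC))
E
```

```text
(np.float64(211.177884601612), np.float64(169.77933923760963)) [ 0.54768992 -0.17095896  0.48020595]
```

View pics/w10.png

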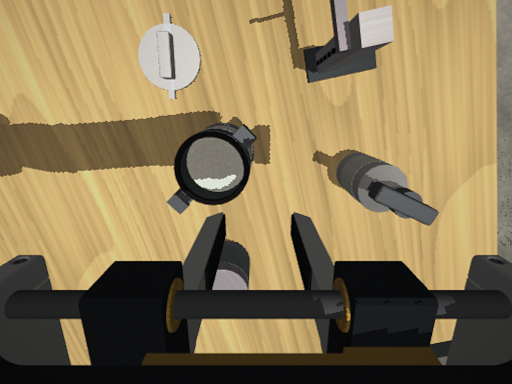

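View pics/w10e.png

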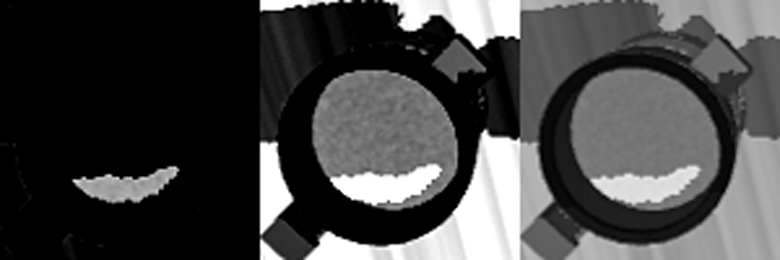

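```bash
python3 - <<'E'
from h import *
print(delta([0.545,0.08,0.27],down(np.radians(88.7))), st()['joint_positions'].round(2))
E
```

```text
(array([  -0.4, -102.5,    0. ]), array([-325.9,   30.7,  -63.5])) [ 0.75  0.49 -0.55  1.57  0.26  1.16 -0.09]
```

>>> arm_command(steps=[[0,-102.5,0,-326,20,-63,0.5],[0,-102.5,0,-326,20,-63,0.5],[0,-102.5,0,-326,20,-63,0.5],[0,-102.5,0,-326,20,-63,0.5],[0,-102.5,0,-326,20,-63,0.5],[0,-102.5,0,-326,20,-63,0.5],[0,-102.5,0,-326,20,-63,0.5],[0,-102.5,0,-326,20,-63,0.5],[0,-102.5,0,-326,20,-63,0.5],[0,-102.5,0,-326,20,-63,0.5],[0,-102.5,0,-326,20,-63,0.5],[0,-102.5,0,-326,20,-63,0.5],[0,-102.5,0,-326,20,-63,0.5],[0,-102.5,0,-326,20,-63,0.5],[0,-102.5,0,-326,20,-63,0.5]])

```text
time: 18.65
tool_pos: [0.5453, 0.0799, 0.2806]
ee_rot: [-0.706, 0.007, -0.011, 0.708]
wrist_force: [0.1, 0.5, -0.4]
gripper_width: 0.499
```

```bash
python3 - <<'E'
from h import *
print(st()['joint_positions'].round(2),st()['tool_pos'])
c=grab('wrist','w11'); np.save('w11.npy',c,allow_pickle=True)
E
```

```text
[ 0.45  0.58 -1.05  1.68  0.54  1.19  0.82] [0.54531388 0.07986107 0.28056012]
```

View pics/w11.png

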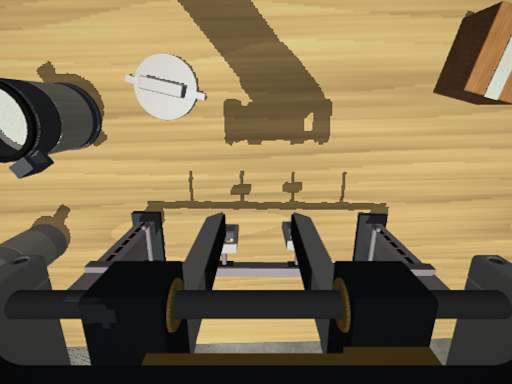

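>>> arm_command(steps=[[0,0,0,60,0,0,1],[0,0,0,90,0,0,1],[0,0,0,90,0,0,1],[0,0,0,90,0,0,1],[0,0,0,90,0,0,1]])

```text
time: 19.2
tool_pos: [0.6342, 0.0782, 0.2812]
ee_rot: [-0.706, 0.007, -0.01, 0.708]
wrist_force: [-0.9, 0.0, -0.2]
gripper_width: 0.888
```

```bash
python3 - <<'E'
from h import *
print(st()['joint_positions'].round(2),st()['tool_pos'])
c=grab('wrist','w12'); np.save('w12.npy',c,allow_pickle=True)
a=cv2.imread('pics/w12_raw.png')[100:270,130:400]
cv2.imwrite('pics/w12z.png',cv2.resize(a,None,fx=2.9,fy=2.9,interpolation=cv2.INTER_CUBIC))
E
```

```text
[ 0.36  0.71 -0.99  1.44  0.59  1.31  0.88] [0.63423755 0.07823599 0.28121104]
```

View pics/w12z.png

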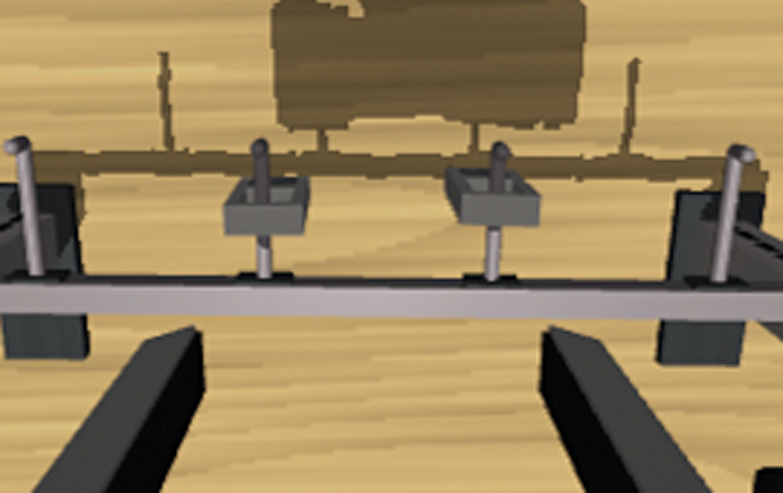

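>>> arm_command(steps=[[0,0,0,-30,40,30,1],[0,0,0,-30,40,30,1],[0,0,0,-30,40,30,1],[0,0,0,-30,40,30,1]])

```text
time: 19.65
tool_pos: [0.6059, 0.1083, 0.2424]
ee_rot: [-0.706, 0.006, -0.011, 0.708]
wrist_force: [0.2, 0.2, -0.1]
gripper_width: 1.001
```

```bash
python3 - <<'E'
from h import *
print(st()['joint_positions'].round(2),st()['tool_pos'])
c=grab('wrist','w13'); np.save('w13.npy',c,allow_pickle=True)
a=cv2.imread('pics/w13_raw.png')[100:270,110:380]
cv2.imwrite('pics/w13z.png',cv2.resize(a,None,fx=2.9,fy=2.9,interpolation=cv2.INTER_CUBIC))
E
```

```text
[ 0.33  0.7  -0.98  1.56  0.62  1.2   0.78] [0.60589925 0.10830385 0.24236495]
```

View pics/w13z.png

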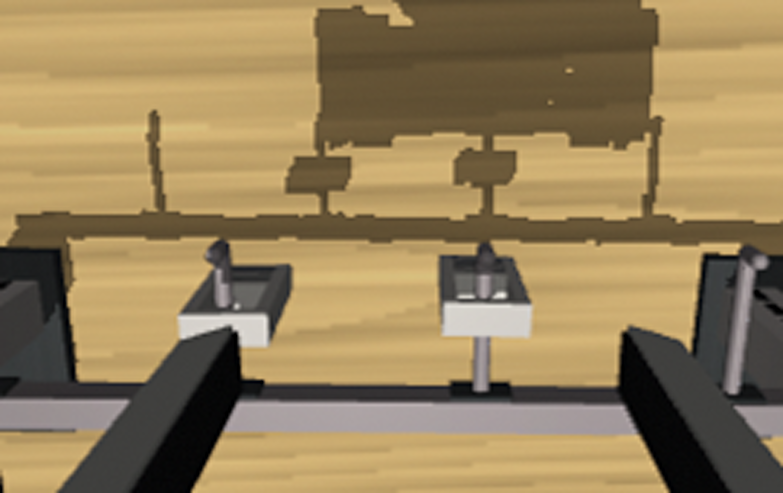

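```bash
python3 - <<'E'
from h import *
a=np.load('w12.npy',allow_pickle=True).item();b=np.load('w13.npy',allow_pickle=True).item()
A=lambda u,v:(a,130+u/2.9,100+v/2.9);B=lambda u,v:(b,110+u/2.9,100+v/2.9)
def P(n,p,q): x,e=tri([A(*p),B(*q)]); print(n,x.round(4),np.round(e,4))
P('c1top',(264,220),(225,328));P('c2top',(499,210),(486,319))
P('tip2',(260,147),(218,248));P('tip3',(500,150),(486,249));P('tip4',(741,153),(757,258))
P('root2',(264,275),(219,378));P('root3',(491,278),(482,388));P('root4',(721,278),(734,389))
print(plane(*A(17,145),.179))
for p in [(264,220),(499,210)]: print(plane(*A(*p),.173))
for p in [(225,328),(486,319)]: print(plane(*B(*p),.173))
E
```

```text
c1top [0.6259 0.0379 0.1702] [0.0002 0.0002]
c2top [0.6238 0.1278 0.1718] [0.0001 0.0001]
tip2 [0.5982 0.0375 0.1668] [0.0004 0.0004]
tip3 [0.6025 0.1291 0.1606] [0.0004 0.0004]
tip4 [0.6047 0.219  0.1695] [0.0006 0.0006]
root2 [0.6467 0.0351 0.1695] [0.0023 0.0023]
root3 [0.6539 0.1267 0.1636] [0.0002 0.0002]
root4 [0.6545 0.2169 0.1677] [0. 0.]
[ 0.59380428 -0.04806383  0.179     ]
[0.62530979 0.03847645 0.173     ]
[0.62349159 0.12753474 0.173     ]
[0.62455483 0.03855097 0.173     ]
[0.62338875 0.12776146 0.173     ]
```

```bash
python3 - <<'E'
from h import *
print(delta([0.6235,0.1276,0.2],down(np.radians(88.4))),delta([0.6235,0.1276,0.127],down(np.radians(88.4))))
E
```

```text
(array([-0.1,  0.1,  0.4]), array([16.4, 42.6, 19.8])) (array([-0.1,  0.1,  0.4]), array([ 15.9, 115.6,  19.7]))
```

>>> arm_command(steps=[[0,0,0.4,16,15,20,0.6],[0,0,0.4,16,15,20,0.6],[0,0,0.4,16,15,20,0.6],[0,0,0.4,16,15,20,0.6],[0,0,0.4,16,43,20,0.6],[0,0,0.4,16,65,20,0.6],[0,0,0.4,16,90,20,0.6],[0,0,0.4,16,110,20,0.6],[0,0,0.4,16,116,20,0.6],[0,0,0.4,16,116,20,0.6],[0,0,0.4,16,116,20,0.6]])

```text
time: 20.8
tool_pos: [0.6243, 0.128, 0.1279]
ee_rot: [-0.706, 0.009, -0.01, 0.708]
wrist_force: [0.1, -0.8, 0.8]
gripper_width: 0.605
```

```bash
python3 - <<'E'
from h import *
s=st();print(s['wrist_force'],s['tool_pos'],s['gripper_width']*94,s['joint_positions'].round(2))
grab('wrist','w14'); grab('side','s14',(180,140,280,300),4)
E
```

```text
[ 0.11702981 -0.7874014   0.7963384 ] [0.62430323 0.12802328 0.12793336] 56.84359853652521 [ 0.24  0.85 -0.89  1.62  0.74  1.04  0.68]
```

View pics/w14.png

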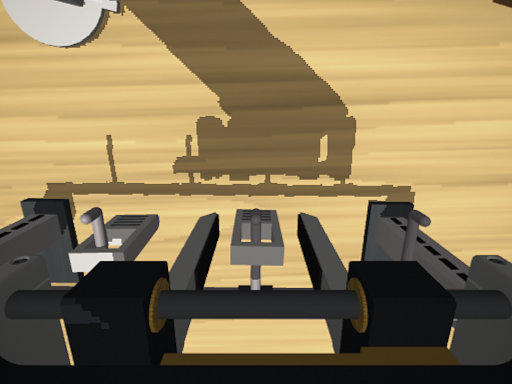

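View pics/s14.png

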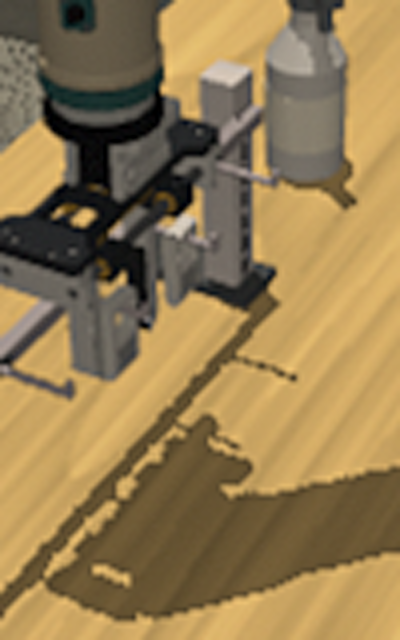

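>>> arm_command(steps=[[0,0,0,0,0,0,0.4],[0,0,0,0,0,0,0.25],[0,0,0,0,0,0,0.2],[0,0,0,0,0,0,0.2],[0,0,0,0,0,0,0.2],[0,0,0,0,0,0,0.2],[0,0,0,0,0,0,0.2]], newtons=30)

```text
time: 21.6
tool_pos: [0.6245, 0.1282, 0.1282]
ee_rot: [-0.706, 0.008, -0.01, 0.708]
wrist_force: [-1.0, -0.5, 1.6]
gripper_width: 0.32
```

>>> arm_command(steps=[[0,0,0,0,-5,0,0.2],[0,0,0,0,-10,0,0.2],[0,0,0,0,-14,0,0.2],[0,0,0,0,-14,0,0.2],[0,0,0,0,-14,0,0.2]])

```text
time: 22.1
tool_pos: [0.6245, 0.1281, 0.1423]
ee_rot: [-0.706, 0.008, -0.01, 0.708]
wrist_force: [0.1, 0.3, 0.2]
gripper_width: 0.319
```

```bash
python3 - <<'E'
from h import *
s=st();print(s['wrist_force'],s['tool_pos'],s['gripper_width']*94)
grab('wrist','w15',(150,150,380,320),3)
E
```

```text
[0.10136766 0.287483   0.17085615] [0.62447757 0.12814771 0.14230738] 30.012800441236823
```

View pics/w15.png

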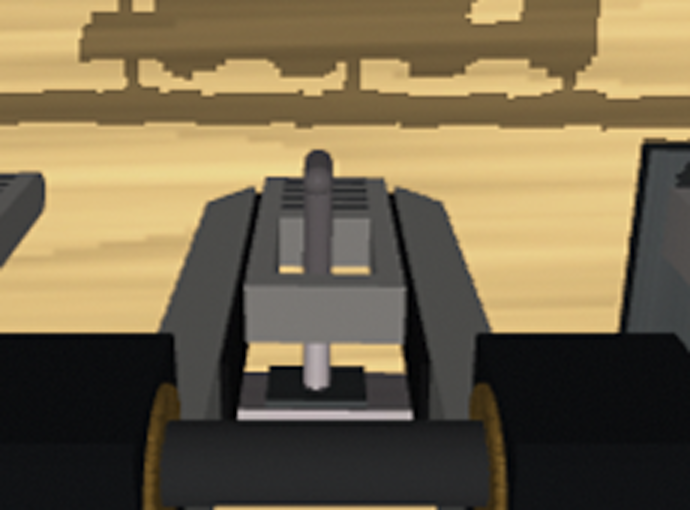

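>>> arm_command(steps=[[0,0,0,-10,0,0,0.2],[0,0,0,-22,0,0,0.2],[0,0,0,-36,0,0,0.2],[0,0,0,-50,0,0,0.2],[0,0,0,-65,0,0,0.2],[0,0,0,-75,0,0,0.2],[0,0,0,-75,-40,0,0.2],[0,0,0,-75,-80,0,0.2],[0,0,0,-75,-90,0,0.2],[0,0,0,-75,-90,0,0.2]])

```text
time: 23.15
tool_pos: [0.5499, 0.1301, 0.2334]
ee_rot: [-0.706, 0.007, -0.011, 0.708]
wrist_force: [0.3, 0.8, -1.6]
gripper_width: 0.319
```

```bash
python3 - <<'E'
from h import *
s=st();print(s['wrist_force'],s['tool_pos'],s['gripper_width']*94,s['joint_positions'].round(2))
grab('wrist','w16')
print(delta([0.473,-0.229,0.232],down(np.radians(-14.5))),delta([0.473,-0.229,0.15],down(np.radians(-14.5))))
E
```

```text
[ 0.29865394  0.82126688 -1.58097921] [0.54985593 0.130114   0.23338664] 29.98110103407899 [ 0.33  0.64 -1.    1.71  0.6   1.12  0.69]
(array([ -0.2, 103. ,   0. ]), array([ -66.7,   -1. , -360.2])) (array([ -0.2, 103. ,   0. ]), array([ -66.9,   81. , -360.3]))
```

View pics/w16.png

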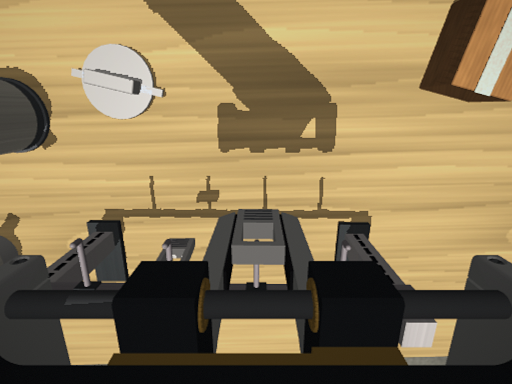

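>>> arm_command(steps=[[0,103,0,-67,-1,-360,0.2],[0,103,0,-67,-1,-360,0.2],[0,103,0,-67,-1,-360,0.2],[0,103,0,-67,-1,-360,0.2],[0,103,0,-67,-1,-360,0.2],[0,103,0,-67,-1,-360,0.2],[0,103,0,-67,-1,-360,0.2],[0,103,0,-67,-1,-360,0.2],[0,103,0,-67,-1,-360,0.2],[0,103,0,-67,-1,-360,0.2],[0,103,0,-67,-1,-360,0.2],[0,103,0,-67,-1,-360,0.2],[0,103,0,-67,-1,-360,0.2],[0,103,0,-67,-1,-360,0.2],[0,103,0,-67,20,-360,0.2],[0,103,0,-67,45,-360,0.2],[0,103,0,-67,60,-360,0.2],[0,103,0,-67,60,-360,0.2]])

```text
time: 25.0
tool_pos: [0.4708, -0.2281, 0.1686]
ee_rot: [-0.433, 0.56, -0.557, 0.434]
wrist_force: [0.6, -0.3, -0.5]
gripper_width: 0.316
```

```bash
python3 - <<'E'
from h import *
s=st();print(s['wrist_force'],s['tool_pos'],s['gripper_width']*94,s['joint_positions'].round(2))
grab('wrist','w17')
E
```

```text
[ 0.62185219 -0.29279054 -0.48843473] [ 0.47078933 -0.22810329  0.168554  ] 29.703214845975282 [ 0.75  0.54 -0.53  1.9   0.36  0.8  -0.22]
```

View pics/w17.png

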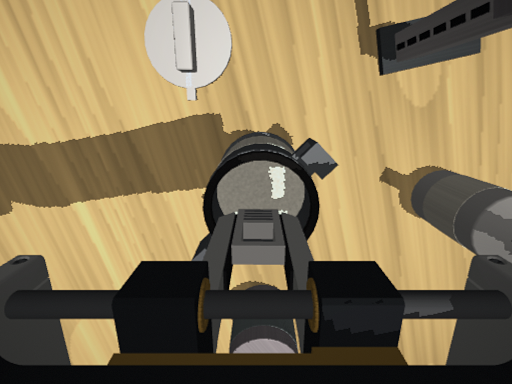

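>>> arm_command(steps=[[0,0,0,0,10,3,0.2],[0,0,0,0,25,3,0.2],[0,0,0,0,40,3,0.2],[0,0,0,0,50,3,0.2],[0,0,0,0,55,3,0.2],[0,0,0,0,55,3,0.2]])

```text
time: 25.65
tool_pos: [0.4747, -0.2288, 0.1145]
ee_rot: [-0.433, 0.56, -0.557, 0.434]
wrist_force: [0.5, 0.7, -0.0]
gripper_width: 0.315
```

>>> arm_command(steps=[[0,0,0,0,0,0,0.4],[0,0,0,0,0,0,0.45],[0,0,0,0,0,0,0.45],[0,0,0,0,0,0,0.45],[0,0,0,0,-20,0,0.45],[0,0,0,0,-60,0,0.45],[0,0,0,0,-100,0,0.45],[0,0,0,0,-120,0,0.45],[0,0,0,0,-120,0,0.45]])

```text
time: 26.55
tool_pos: [0.4769, -0.2299, 0.2377]
ee_rot: [0.432, -0.558, 0.56, -0.435]
wrist_force: [0.4, 0.2, -0.6]
gripper_width: 0.452
```

```bash
python3 - <<'E'
from h import *
s=st();print(s['wrist_force'],s['tool_pos'],s['gripper_width']*94,s['joint_positions'].round(2))
grab('wrist','w18')
print(delta([0.545,0.038,0.26],down(np.radians(88.4))))
E
```

```text
[ 0.44814149  0.22761744 -0.579294  ] [ 0.47689236 -0.2298552   0.23769359] 42.449611185168216 [ 0.79  0.46 -0.57  1.81  0.3   0.96 -0.16]
(array([  -0.2, -102.8,   -0. ]), array([-276.6,  -23.6,    0.9]))
```

View pics/w18.png

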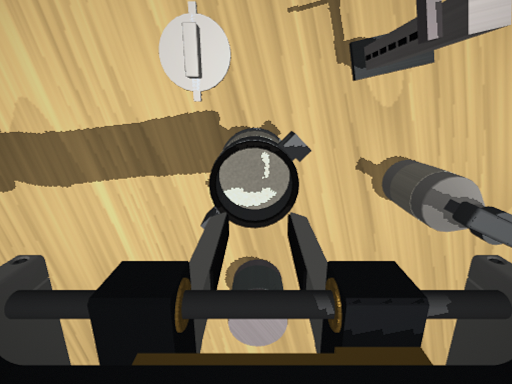

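>>> arm_command(steps=[[0,-102.8,0,-277,-24,1,0.6],[0,-102.8,0,-277,-24,1,0.6],[0,-102.8,0,-277,-24,1,0.6],[0,-102.8,0,-277,-24,1,0.6],[0,-102.8,0,-277,-24,1,0.6],[0,-102.8,0,-277,-24,1,0.6],[0,-102.8,0,-277,-24,1,0.6],[0,-102.8,0,-277,-24,1,0.6],[0,-102.8,0,-277,-24,1,0.6],[0,-102.8,0,-277,-24,1,0.6],[0,-102.8,0,-277,-24,1,0.6],[0,-102.8,0,-277,-24,1,0.6],[0,-102.8,0,-277,-24,1,0.6],[0,-102.8,0,-277,-24,1,0.6]])

```text
time: 28.0
tool_pos: [0.5446, 0.0382, 0.2593]
ee_rot: [-0.706, 0.011, -0.011, 0.708]
wrist_force: [-0.4, 0.1, 0.1]
gripper_width: 0.599
```

```bash
python3 - <<'E'
from h import *
s=st();print(s['tool_pos'],s['joint_positions'].round(2))
print(delta([0.6252,0.0383,0.2],down(np.radians(88.4))),delta([0.6252,0.0383,0.127],down(np.radians(88.4))))
E
```

```text
[0.54461955 0.03824576 0.25928428] [ 0.54  0.61 -1.07  1.72  0.58  1.16  0.84]
(array([-0.1, -0.2, -0. ]), array([80.5, 59.3,  2.4])) (array([-0.1, -0.2, -0. ]), array([ 80.6, 132.3,   2.2]))
```

>>> arm_command(steps=[[0,0,0,40,0,2,0.6],[0,0,0,80,20,2,0.6],[0,0,0,80.5,59,2,0.6],[0,0,0,80.5,80,2,0.6],[0,0,0,80.5,105,2,0.6],[0,0,0,80.5,126,2,0.6],[0,0,0,80.5,132,2,0.6],[0,0,0,80.5,132,2,0.6]])

```text
time: 28.8
tool_pos: [0.6245, 0.038, 0.1265]
ee_rot: [-0.706, 0.012, -0.011, 0.708]
wrist_force: [-0.5, -0.2, 0.7]
gripper_width: 0.598
```

```bash
python3 - <<'E'
from h import *
s=st();print(s['wrist_force'],s['tool_pos'],s['gripper_width']*94)
grab('wrist','w19')
E
```

```text
[-0.46025753 -0.18189503  0.72967738] [0.62453445 0.03799967 0.12645546] 56.21062646997597
```

View pics/w19.png

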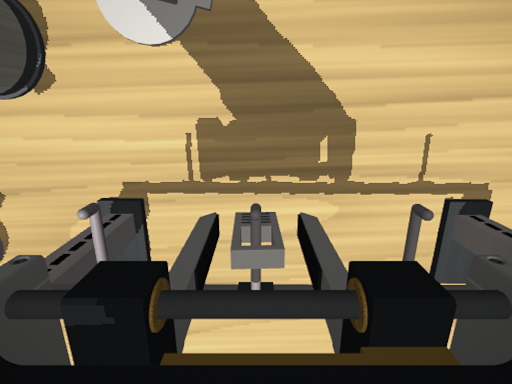

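Centred between the fingers again; hook 3 (right) is now empty and hook 1 (left) bare. Close, lift, draw off.

>>> arm_command(steps=[[0,0,0,0,0,0,0.4],[0,0,0,0,0,0,0.25],[0,0,0,0,0,0,0.2],[0,0,0,0,0,0,0.2],[0,0,0,0,0,0,0.2],[0,0,0,0,0,0,0.2],[0,0,0,0,0,0,0.2],[0,0,0,0,-5,0,0.2],[0,0,0,0,-10,0,0.2],[0,0,0,0,-14,0,0.2],[0,0,0,0,-14,0,0.2],[0,0,0,0,-14,0,0.2]], newtons=30)

```text
time: 30.05
tool_pos: [0.6253, 0.0382, 0.1416]
ee_rot: [-0.706, 0.011, -0.011, 0.708]
wrist_force: [-0.2, -0.4, -0.3]
gripper_width: 0.315
```

```bash
python3 - <<'E'
from h import *
s=st();print(s['wrist_force'],s['tool_pos'],s['gripper_width']*94)
grab('wrist','w20',(150,150,380,320),3)
E
```

```text
[-0.21419431 -0.38445491 -0.3303995 ] [0.62526553 0.03824544 0.14161793] 29.591751917655326
```

View pics/w20.png

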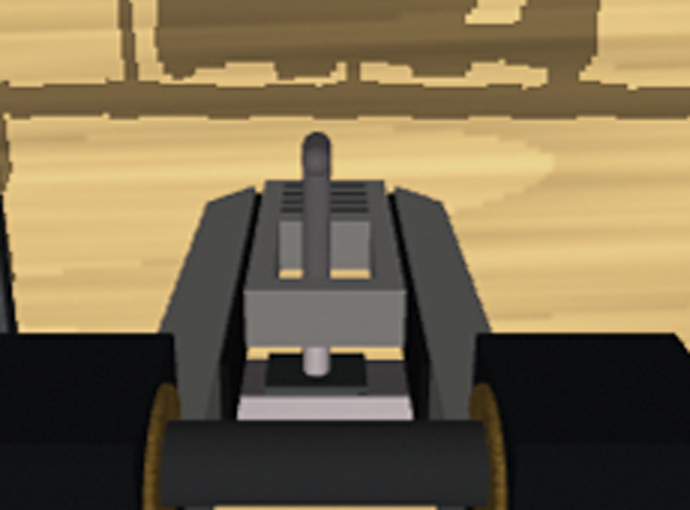

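>>> arm_command(steps=[[0,0,0,-10,0,0,0.2],[0,0,0,-22,0,0,0.2],[0,0,0,-36,0,0,0.2],[0,0,0,-50,0,0,0.2],[0,0,0,-65,0,0,0.2],[0,0,0,-75,0,0,0.2],[0,0,0,-75,-40,0,0.2],[0,0,0,-75,-80,0,0.2],[0,0,0,-75,-90,0,0.2],[0,0,0,-75,-90,0,0.2]])

```text
time: 31.1
tool_pos: [0.5508, 0.0406, 0.2328]
ee_rot: [-0.706, 0.01, -0.012, 0.708]
wrist_force: [-0.4, -0.6, -1.6]
gripper_width: 0.315
```

```bash
python3 - <<'E'
from h import *
s=st();print(s['wrist_force'],s['tool_pos'],s['gripper_width']*94,s['joint_positions'].round(2))
grab('wrist','w21',(100,130,400,330),2.5)
print(delta([0.473,-0.229,0.232],down(np.radians(-14.5))))
E
```

```text
[-0.37069487 -0.58458596 -1.57828708] [0.55084965 0.04055249 0.23280466] 29.65625081094901 [ 0.52  0.65 -1.05  1.74  0.62  1.12  0.81]
(array([-1.000e-01,  1.027e+02, -1.000e-01]), array([ -68.3,   -1.2, -271.2]))
```

View pics/w21.png

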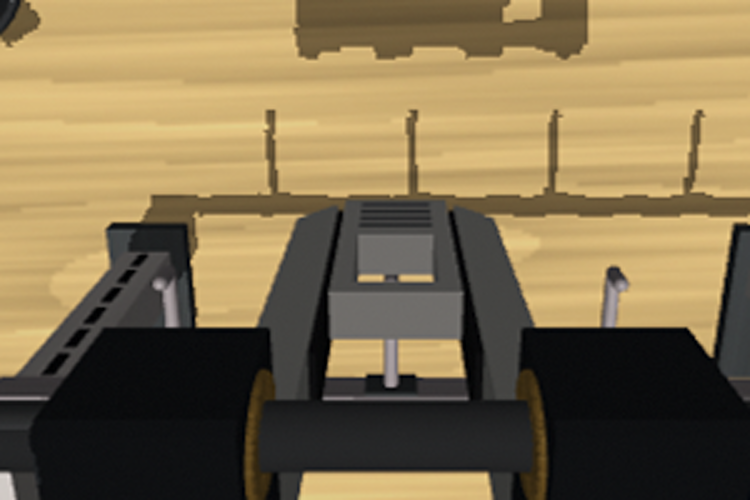

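>>> arm_command(steps=[[0,102.7,0,-66,-1,-271,0.2],[0,102.7,0,-66,-1,-271,0.2],[0,102.7,0,-66,-1,-271,0.2],[0,102.7,0,-66,-1,-271,0.2],[0,102.7,0,-66,-1,-271,0.2],[0,102.7,0,-66,-1,-271,0.2],[0,102.7,0,-66,-1,-271,0.2],[0,102.7,0,-66,-1,-271,0.2],[0,102.7,0,-66,-1,-271,0.2],[0,102.7,0,-66,-1,-271,0.2],[0,102.7,0,-66,-1,-271,0.2],[0,102.7,0,-66,-1,-271,0.2],[0,102.7,0,-66,-1,-271,0.2],[0,102.7,0,-66,-1,-271,0.2],[0,102.7,0,-66,20,-271,0.2],[0,102.7,0,-66,45,-271,0.2],[0,102.7,0,-66,60,-271,0.2],[0,102.7,0,-66,60,-271,0.2]])

```text
time: 32.95
tool_pos: [0.4733, -0.2282, 0.1684]
ee_rot: [-0.434, 0.561, -0.557, 0.433]
wrist_force: [-0.2, 0.5, 0.2]
gripper_width: 0.314
```

```bash
python3 - <<'E'
from h import *
s=st();print(s['wrist_force'],s['tool_pos'],s['gripper_width']*94)
grab('wrist','w22')
E
```

```text
[-0.23556056  0.51715171  0.19747236] [ 0.47326875 -0.22822899  0.16839564] 29.528176304103336
```

View pics/w22.png

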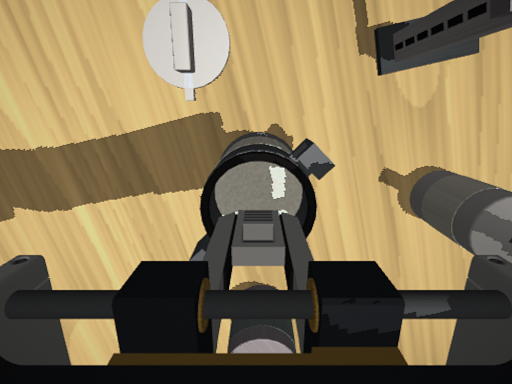

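>>> arm_command(steps=[[0,0,0,0,10,1,0.2],[0,0,0,0,25,1,0.2],[0,0,0,0,40,1,0.2],[0,0,0,0,50,1,0.2],[0,0,0,0,55,1,0.2],[0,0,0,0,55,1,0.2]])

```text
time: 33.6
tool_pos: [0.4751, -0.2284, 0.1144]
ee_rot: [-0.434, 0.56, -0.557, 0.433]
wrist_force: [-0.3, -0.0, 0.2]
gripper_width: 0.317
```

>>> arm_command(steps=[[0,0,0,0,0,0,0.4],[0,0,0,0,0,0,0.45],[0,0,0,0,0,0,0.45],[0,0,0,0,0,0,0.45],[0,0,0,0,-20,0,0.45],[0,0,0,0,-60,0,0.45],[0,0,0,0,-100,0,0.45],[0,0,0,0,-120,0,0.45],[0,0,0,0,-120,0,0.45]])

```text
time: 34.5
tool_pos: [0.4775, -0.2294, 0.2375]
ee_rot: [0.432, -0.558, 0.559, -0.434]
wrist_force: [0.6, 0.2, -0.3]
gripper_width: 0.451
```

```bash
python3 - <<'E'
from h import *
s=st();print(s['wrist_force'],s['tool_pos'],s['gripper_width']*94)
c=grab('wrist','w23');np.save('w23.npy',c,allow_pickle=True);grab('top','t23');grab('side','s23')
print(proj(c,np.array([.431,-.061,.014])))
print(delta([0.431,-0.061,0.2],down(np.radians(-14.5))))
E
```

```text
[ 0.62860049  0.24113413 -0.31330077] [ 0.47753075 -0.22937533  0.2375399 ] 42.3650077497093
(np.float64(193.62504913919997), np.float64(53.81607638890864))
(array([ 0.3,  0.1, -0.1]), array([-151.6,   34.3,  -83.8]))
```

View pics/w23.png

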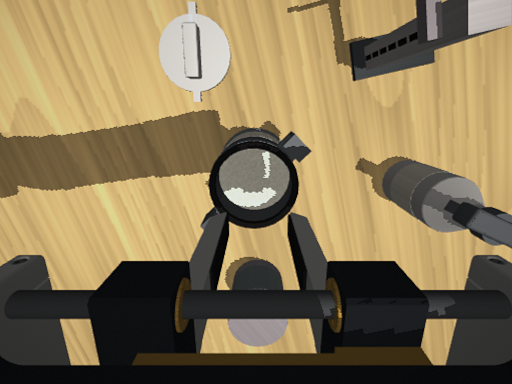

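View pics/t23.png

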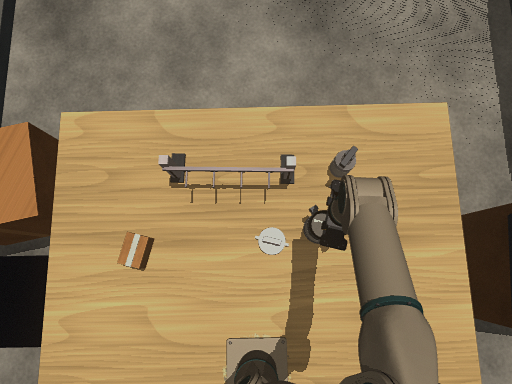

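View pics/s23.png

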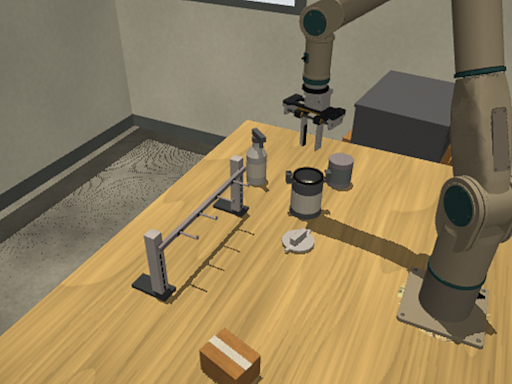

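>>> arm_command(steps=[[0,0,0,-40,0,-21,0.5],[0,0,0,-80,0,-42,0.5],[0,0,0,-120,0,-63,0.5],[0,0,0,-152,0,-84,0.5],[0,0,0,-152,45,-84,0.5],[0,0,0,-152,90,-84,0.5],[0,0,0,-152,135,-84,0.5],[0,0,0,-152,165,-84,0.5],[0,0,0,-152,165,-84,0.5]])

```text
time: 35.55
tool_pos: [0.4263, -0.0595, 0.0656]
ee_rot: [-0.437, 0.563, -0.554, 0.431]
wrist_force: [-0.7, -0.7, 1.0]
gripper_width: 0.5
```

```bash
python3 - <<'E'
from h import *
s=st();print(s['tool_pos'])
c=grab('wrist','w24')
print(delta([0.4315,-0.0608,0.0188],down(np.radians(-14.5))))
E
```

```text
[ 0.42627886 -0.0595305   0.06560259]
(array([ 0.7,  0.2, -0.1]), array([ 0.5, 48.7,  4.2]))
```

View pics/w24.png

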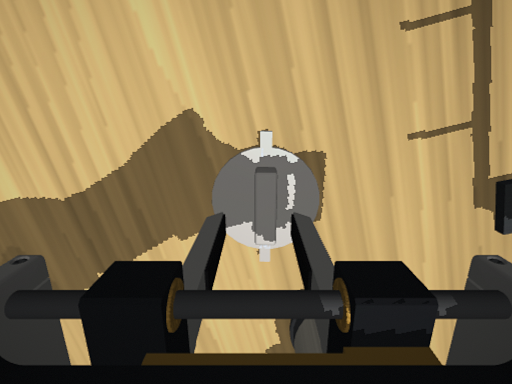

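>>> arm_command(steps=[[0.7,0.2,0,0.5,10,4.2,0.5],[0.7,0.2,0,0.5,25,4.2,0.5],[0.7,0.2,0,0.5,38,4.2,0.5],[0.7,0.2,0,0.5,46,4.2,0.5],[0.7,0.2,0,0.5,47.5,4.2,0.5],[0.7,0.2,0,0.5,47.5,4.2,0.5],[0.7,0.2,0,0.5,47.5,4.2,0.5]])

```text
time: 36.3
tool_pos: [0.432, -0.0609, 0.0207]
ee_rot: [0.432, -0.559, 0.559, -0.434]
wrist_force: [-0.8, 0.1, -0.8]
gripper_width: 0.499
```

```bash
python3 - <<'E'
from h import *
s=st();print(s['tool_pos'],s['wrist_force'])
print(delta([0.4315,-0.0608,0.0188],down(np.radians(-14.5))))
c=grab('wrist','w25',(150,100,380,300),3)
E
```

```text
[ 0.43200458 -0.06089852  0.02065591] [-0.83597122  0.10502364 -0.77720478]
(array([-0.1, -0. , -0.1]), array([ 0. ,  1.9, -0.5]))
```

View pics/w25.png

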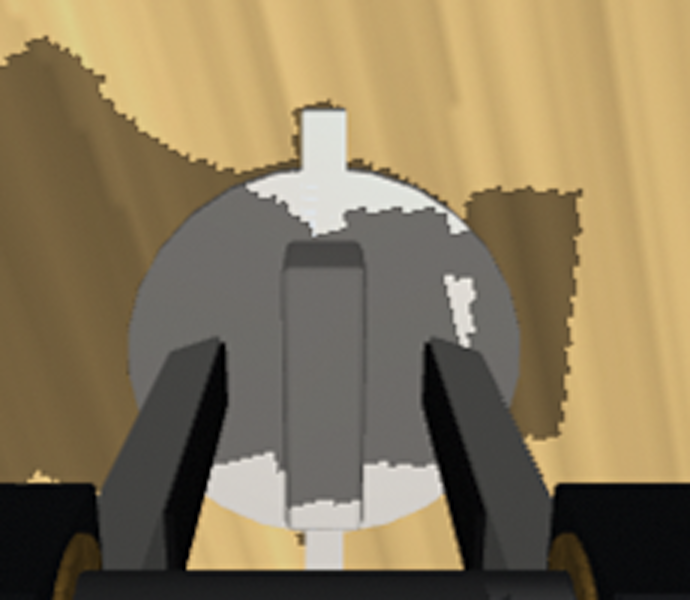

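Centred and aligned. Close hard, then lift.

>>> arm_command(steps=[[0,0,0,0,1.7,0,0.3],[0,0,0,0,1.7,0,0.1],[0,0,0,0,1.7,0,0],[0,0,0,0,1.7,0,0],[0,0,0,0,1.7,0,0],[0,0,0,0,1.7,0,0],[0,0,0,0,1.7,0,0],[0,0,0,0,1.7,0,0],[0,0,0,0,1.7,0,0],[0,0,0,0,1.7,0,0]], newtons=50)

```text
time: 37.35
tool_pos: [0.432, -0.0609, 0.0189]
ee_rot: [0.432, -0.559, 0.559, -0.434]
wrist_force: [-0.1, 0.1, 1.4]
gripper_width: 0.192
```

>>> arm_command(steps=[[0,0,0,0,-5,0,0],[0,0,0,0,-25,0,0],[0,0,0,0,-65,0,0],[0,0,0,0,-110,0,0],[0,0,0,0,-155,0,0],[0,0,0,0,-190,0,0],[0,0,0,0,-190,0,0],[0,0,0,0,-190,0,0]])

```text
time: 38.15
tool_pos: [0.4312, -0.0616, 0.2092]
ee_rot: [0.432, -0.559, 0.56, -0.433]
wrist_force: [-0.0, -0.2, -1.3]
gripper_width: 0.185
```

```bash
python3 - <<'E'
from h import *
s=st();print(s['tool_pos'],s['wrist_force'],s['gripper_width']*94)
c=grab('wrist','w26')
print(delta([0.474,-0.2297,0.205],down(np.radians(-14.5))))
E
```

```text
[ 0.43123915 -0.06162837  0.20921389] [-0.00463506 -0.20976184 -1.32579617] 17.423030741640535
(array([-0. , -0.1, -0.1]), array([151.8,   3.2,  84.4]))
```

View pics/w26.png

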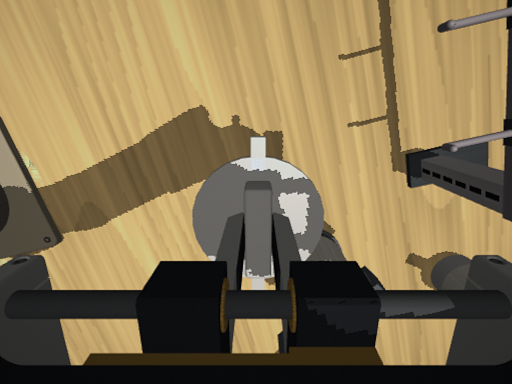

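>>> arm_command(steps=[[0,0,0,35,0,20,0],[0,0,0,75,0,42,0],[0,0,0,115,0,64,0],[0,0,0,152,0,84.5,0],[0,0,0,152,0,84.5,0],[0,0,0,152,15,84.5,0],[0,0,0,152,30,84.5,0],[0,0,0,152,40,84.5,0],[0,0,0,152,45,84.5,0],[0,0,0,152,45,84.5,0]])

```text
time: 39.2
tool_pos: [0.4734, -0.2291, 0.1621]
ee_rot: [-0.433, 0.56, -0.558, 0.433]
wrist_force: [-0.0, -0.1, -1.2]
gripper_width: 0.184
```

```bash
python3 - <<'E'
from h import *
s=st();print(s['tool_pos'],s['wrist_force'],s['gripper_width']*94,s['joint_positions'].round(2))
c=grab('wrist','w27',(150,90,400,290),3); grab('side','s27',(260,130,360,230),6)
print(delta([0.474,-0.2303,0.150],down(np.radians(-14.5))))
E
```

```text
[ 0.47341056 -0.22906632  0.16208157] [-0.04074122 -0.08479639 -1.22982205] 17.266776693902383 [ 0.8   0.57 -0.61  1.9   0.44  0.81 -0.29]
(array([-0. , -0. , -0.1]), array([ 0.8, 13.3, -0.1]))
```

View pics/w27.png

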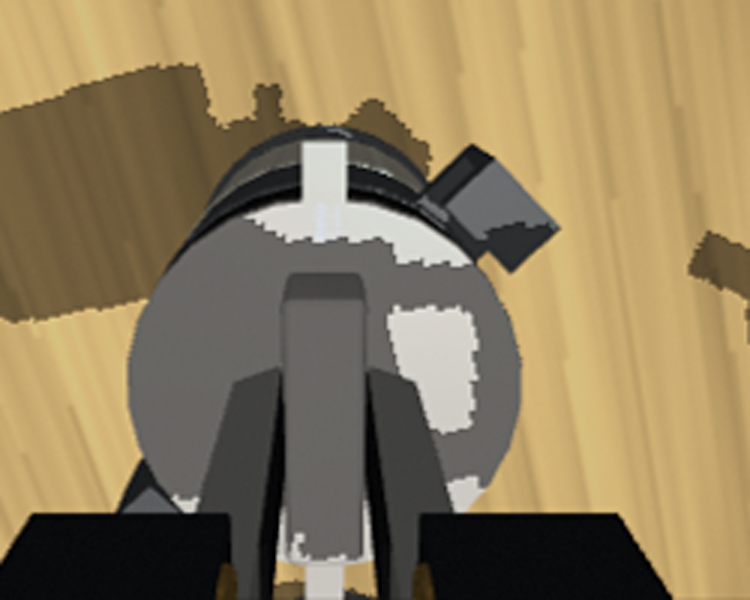

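View pics/s27.png

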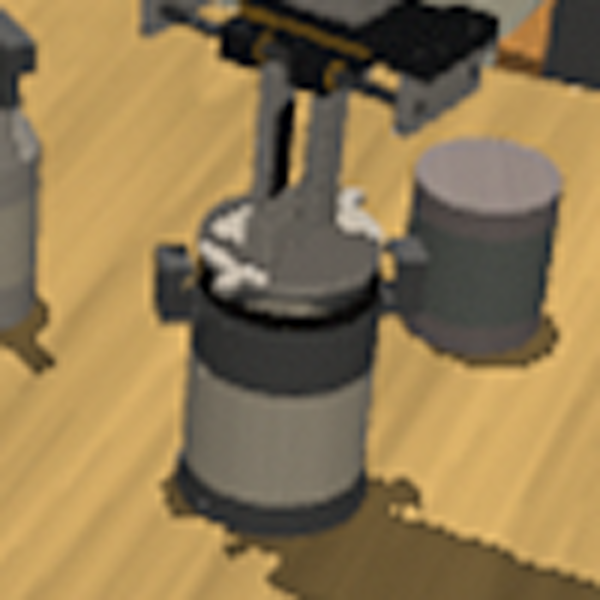

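>>> arm_command(steps=[[0,0,0,0.8,6,0,0],[0,0,0,0.8,11,0,0],[0,0,0,0.8,14,0,0],[0,0,0,0.8,16,0,0],[0,0,0,0.8,18,0,0],[0,0,0,0.8,20,0,0],[0,0,0,0.8,22,0,0],[0,0,0,0.8,22.5,0,0],[0,0,0,0.8,22.5,0,0],[0,0,0,0.8,22.5,0,0]])

```text
time: 40.3
tool_pos: [0.4739, -0.2304, 0.1424]
ee_rot: [0.433, -0.559, 0.56, -0.433]
wrist_force: [-4.8, 1.2, 15.4]
gripper_width: 0.184
```

```bash
python3 - <<'E'
from h import *
s=st();print(s['tool_pos'],s['wrist_force'],s['ft_torque'],s['gripper_width']*94)
c=grab('wrist','w28',(150,90,400,290),3)
E
```

```text
[ 0.47392196 -0.23043792  0.14239061] [-4.77208104  1.1917182  15.35762394] [0.23359693 1.06751699 0.0492909 ] 17.281647292161974
```

View pics/w28.png

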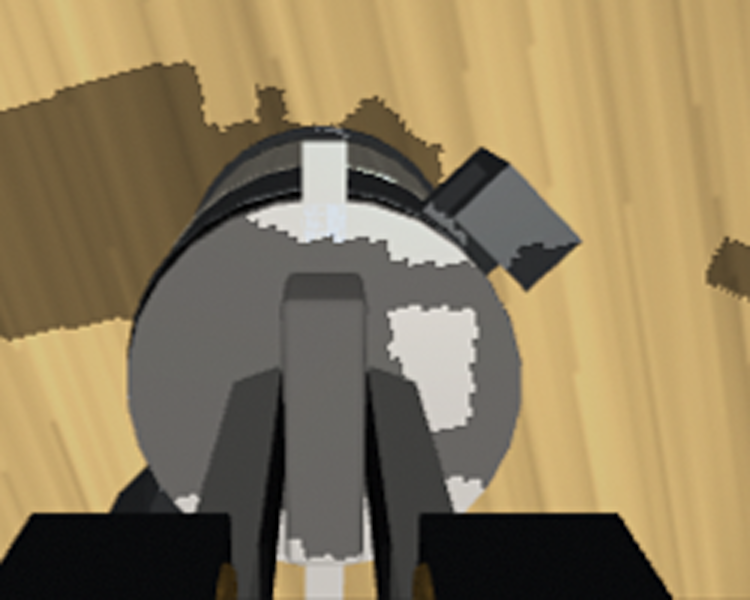

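>>> arm_command(steps=[[0,0,0,0,2.8,0,0],[0,3,0,0,2.8,0,0],[0,7,0,0,2.8,0,0],[0,11,0,0,2.8,0,0],[0,15,0,0,2.8,0,0],[0,19,0,0,2.8,0,0],[0,23,0,0,2.8,0,0],[0,27,0,0,2.8,0,0],[0,31,0,0,2.8,0,0],[0,35,0,0,2.8,0,0],[0,39,0,0,2.8,0,0],[0,43,0,0,2.8,0,0],[0,46,0,0,2.8,0,0],[0,46,0,0,2.8,0,0],[0,46,0,0,2.8,0,0]])

```text
time: 41.85
tool_pos: [0.4763, -0.2304, 0.142]
ee_rot: [0.179, -0.682, 0.685, -0.182]
wrist_force: [-1.4, 1.4, 15.5]
gripper_width: 0.186
```

```bash
python3 - <<'E'
from h import *
s=st();print(s['tool_pos'],s['wrist_force'],s['ft_torque'],s['gripper_width']*94)
M=R.from_quat(s['ee_rot']).as_matrix();print(np.degrees(np.arctan2(M[1,2],M[0,2])),M[:,1])
c=grab('wrist','w29',(150,90,400,290),3)
E
```

```text
[ 0.47625472 -0.2304213   0.14201037] [-1.38606645  1.44472744 15.54107189] [0.41505454 0.47014959 0.32794777] 17.522569144143457
-60.44187334785483 [ 0.00533961 -0.00259217 -0.99998238]
```

View pics/w29.png

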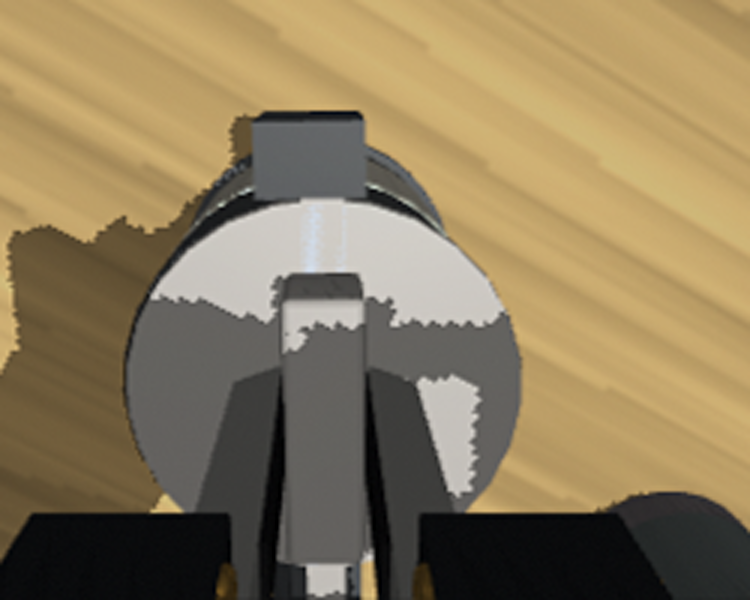

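>>> arm_command(steps=[[0,1.5,0,0,2,0,0],[0,3,0,0,2,0,0],[0,3,0,0,2,0,0]])

```text
time: 42.2
tool_pos: [0.4762, -0.23, 0.1419]
ee_rot: [0.162, -0.686, 0.69, -0.165]
wrist_force: [-5.0, 2.5, 16.1]
gripper_width: 0.184
```

```bash
python3 - <<'E'
from h import *
s=st();print(s['tool_pos'],s['wrist_force'],s['ft_torque'],s['gripper_width']*94)
M=R.from_quat(s['ee_rot']).as_matrix();print(np.degrees(np.arctan2(M[1,2],M[0,2])),M[:,1])
E
```

```text
[ 0.47615918 -0.22997074  0.14189453] [-4.98792962  2.51202303 16.12835779] [0.54524111 1.26389826 0.87001749] 17.310719166563086
-63.23630986027239 [ 0.00511245 -0.00400498 -0.99997891]
```

>>> arm_command(steps=[[0,-1.5,0,0.5,0,0,0],[0,-2,0,1.5,-2,-0.8,0],[0,-2,0,1.5,-4,-0.8,0],[0,-2,0,1.5,-6,-0.8,0],[0,-2,0,1.5,-6.5,-0.8,0],[0,-2,0,1.5,-6.5,-0.8,0]])

```text
time: 42.8
tool_pos: [0.4757, -0.2298, 0.1489]
ee_rot: [0.174, -0.683, 0.687, -0.178]
wrist_force: [1.0, 0.7, 4.4]
gripper_width: 0.191
```

```bash
python3 - <<'E'
from h import *
s=st();print(s['tool_pos'],s['wrist_force'],s['ft_torque'],s['gripper_width']*94)
M=R.from_quat(s['ee_rot']).as_matrix();print(np.degrees(np.arctan2(M[1,2],M[0,2])),M[:,1])
c=grab('wrist','w30',(150,90,400,290),3)
E
```

```text
[ 0.47566529 -0.22977822  0.14888889] [1.04571489 0.72146792 4.37689754] [ 0.34054217 -0.39703547  0.11858425] 17.93053282071703
-61.214199727511385 [ 0.00750797 -0.00424013 -0.99996283]
```

View pics/w30.png

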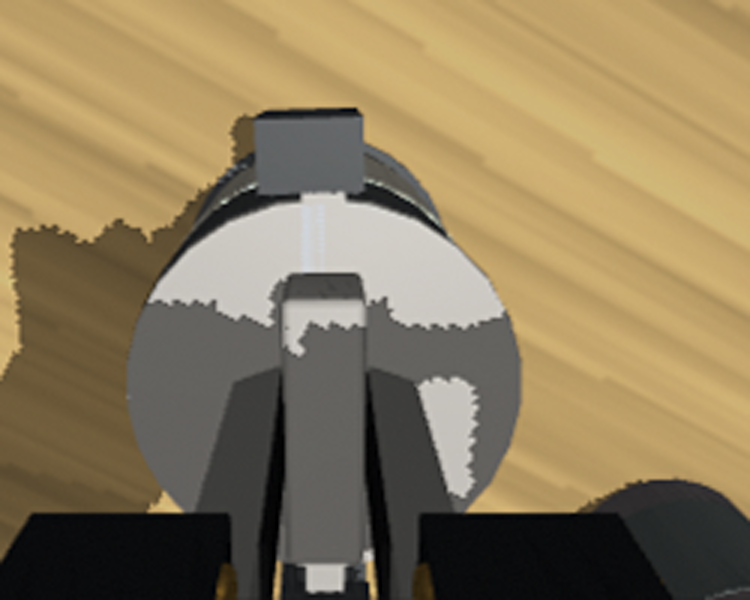

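>>> arm_command(steps=[[0,0,0,0,-1,0,0],[0,0,0,0,-2,0,0],[0,0,0,0,-2,0,0]])

```text
time: 43.15
tool_pos: [0.4754, -0.2297, 0.1493]
ee_rot: [0.174, -0.683, 0.687, -0.178]
wrist_force: [4.9, -0.4, -11.3]
gripper_width: 0.185
```

>>> arm_command(steps=[[0,0,0,0,0.5,0,0],[0,0,0,0,0.5,0,0.1],[0,0,0,0,0.5,0,0.25],[0,0,0,0,0.5,0,0.4],[0,0,0,0,0.5,0,0.5],[0,0,0,0,0.5,0,0.5],[0,0,0,0,-5,0,0.5],[0,0,0,0,-25,0,0.5],[0,0,0,0,-60,0,0.5],[0,0,0,0,-100,0,0.6],[0,0,0,40,-130,0,0.7],[0,0,0,60,-130,0,0.8],[0,0,0,60,-130,0,0.8]])

```text
time: 44.45
tool_pos: [0.4197, -0.2603, 0.2803]
ee_rot: [0.172, -0.683, 0.688, -0.176]
wrist_force: [0.5, 0.3, -0.9]
gripper_width: 0.782
```

```bash
python3 - <<'E'
from h import *
s=st();print(s['tool_pos'],s['wrist_force'],s['time'])
c=grab('wrist','w31');np.save('w31.npy',c,allow_pickle=True)
u,v=map(int,proj(c,np.array([.474,-.23,.145])));print(u,v)
a=cv2.imread('pics/w31_raw.png')[max(0,v-75):v+75,u-75:u+75]
cv2.imwrite('pics/w31z.png',cv2.resize(a,None,fx=4,fy=4,interpolation=cv2.INTER_CUBIC));print(max(0,v-75),u-75)
grab('side','s31',(260,130,360,230),6);grab('top','t31')
E
```

```text
[ 0.41972487 -0.26026421  0.28032638] [ 0.46205831  0.29064    -0.85254766] 44.45
256 124
49 181
```

View pics/w31z.png

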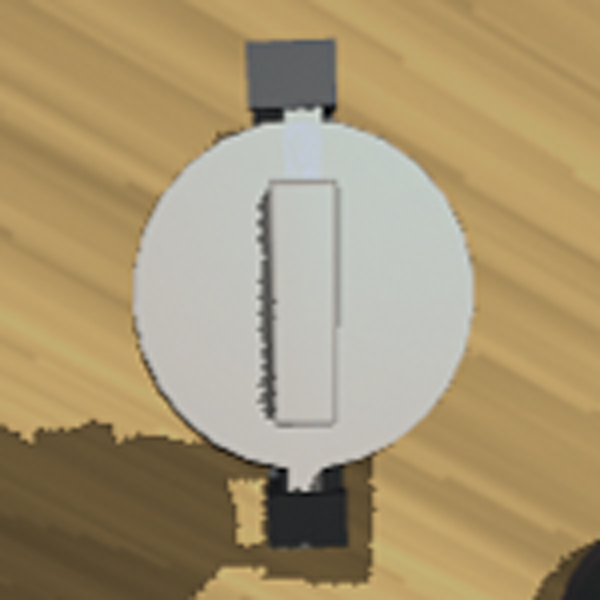

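View pics/s31.png

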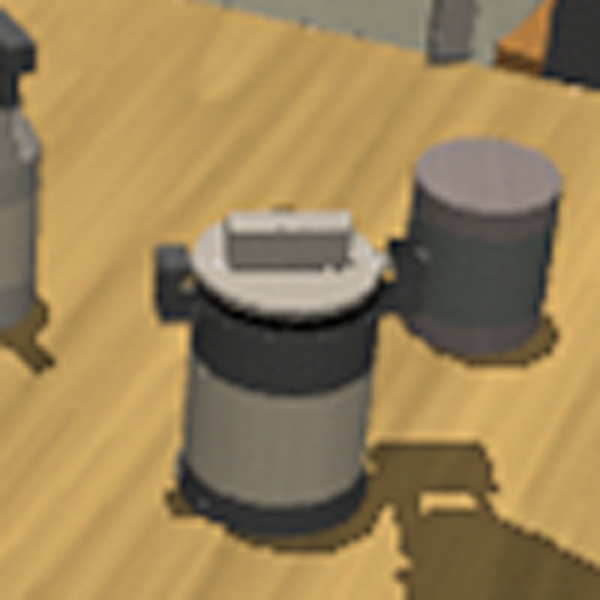

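View pics/t31.png

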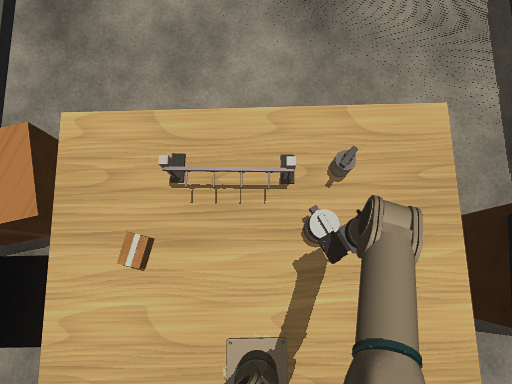

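```bash
python3 - <<'E'
from h import *
c=np.load('w31.npy',allow_pickle=True).item()
A=lambda u,v,z:plane(c,181+u/4,49+v/4,z)[:2]
f,n=A(291,75,.148),A(306,517,.148);bf,bn=A(304,182,.168),A(306,424,.168);d=(A(133,300,.144)+A(473,300,.144)+A(304,122,.144)+A(304,470,.144))/4
print('claws',(f+n)/2,np.linalg.norm(f-n),np.degrees(np.arctan2(*(f-n)[::-1])))
print('bar',(bf+bn)/2,np.linalg.norm(bf-bn),np.degrees(np.arctan2(*(bf-bn)[::-1])),'disc',d)
ef,en=A(304,108,.144),A(303,490,.144);print('ears',(ef+en)/2,np.linalg.norm(ef-en))
E
```

```text
claws [ 0.47279905 -0.22979404] 0.12222086719087458 30.45244597454724
bar [ 0.47496339 -0.23044714] 0.0626923429559996 29.038923695433798 disc [ 0.47479073 -0.23024959]
ears [ 0.47322764 -0.23105582] 0.10700563631329801
```

```bash
python3 - <<'E'
from station import order
print(order.hand_in())
E
```

```text
the job is handed in; nothing more can be done
None
```

I opened the tub, put all three cassettes into it (the one on the bench and those on hooks 2 and 3; hooks 1 and 4 were empty), locked the cap back on and handed the job in at about 44.6 s.

**Cap:** In the last pictures it sits about 2 mm off the tub axis, and its ears are about 1.4° (0.025 rad) from the claws. It sprang back to its locked height. A light upward pull met 11 N and moved it only 0.4 mm before I let go.

**Rest of the scene:** The bench and all four hooks are clear of cassettes. The spray bottle, tin and carton look unmoved, and the gripper is well clear of everything.

**Not confirmed:** I could not see the cassettes inside the tub. The pictures show only a uniform pale surface in it, so I judged they are inside because each was released at or below the mouth and none is visible anywhere else.

**Small disagreement:** My camera heights read up to about 3 mm low against the sizes given. The touch heights on the bench and at the seal agreed with the given sizes, so I used those.

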